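# Lay out the top-end parts for engine reassembly

## Robot

A 7-joint arm with a two-finger parallel gripper is mounted at the origin on the work surface. World frame = base frame: x ahead of the robot, y to its left, z up, the work surface at z = 0. Lengths are in mm, angles in rad, forces in N, time in s.
With the tool pointing down it reaches from about 400 to 875 mm from the base axis. Payload 4.4 kg.
Tool frame: the origin (TCP) lies on the centre line of the jaws, within the pads' length; the fingertips stand 8 mm ahead of it and the grasp point (between the pads) lies 11 mm behind it; x points along the fingers, z is the direction in which the jaws open and shut, and the axes are right-handed (so a half turn about x gives the same grasp; the last joint's range is limited). The gripper opens to 85 mm and grips with 20 to 120 N. Pads are 22 mm wide; open, the fingers measure 114 mm over their backs; the gripper's body (76 mm by 85 mm) begins 54 mm behind the grasp point. The pads swing forward as they close: fully open they stand 13 mm farther back than shut.
Start: joints at [1.229, 0.628, 0.038, 1.517, -0.027, 0.996, -0.02], TCP at [177.033, -625.441, 239.313] pointing down, gripper open.
Joint ranges: [-3.06, 3.06], [-0.37, 2.12], [-1.25, 1.32], [0.18, 2.47], [-1.1, 4.24], [0.23, 1.98], [-2.94, 2.94]. Speed limits (rad/s): [2.57, 2.57, 3.14, 3.14, 3.14, 3.14, 3.14].

## Interface

Orientations are given as [roll, pitch, yaw] about the fixed x, y, z axes, in that order (R = Rz(yaw) Ry(pitch) Rx(roll)).
In Python, from cell import ctrl, get_image, camera_params gives the robot as it stands. The module is installed in compiled form; this text tells all that it offers.
- The arm moves only by the shell command python3 -m handwheel 'ROWS'. ROWS is text: rows parted by semicolons, each of 7 numbers parted by spaces: the opening, from -1 (shut) to 1 (fully open), then the shift along the tool's x, y, z in mm, then the turn, a rotation vector about the tool's x, y, z in rad. In form: grip x y z wx wy wz; .... A call has 1 to 10 rows; each row shifts and turns the pose as measured when the row begins, along the tool's axes as they then stand; what a row does not reach is not made up. A row lasts 1/10 s, in which the tool goes at most 50 mm and 8.59 degrees, less where a joint would pass 70% of its speed; a pose out of reach is approached as far as the arm can. A call with a gripper value outside its range is refused whole. The fingers move at their own pace and stop on an object; the grip force is fixed at half the most. Time passes only in rows, so rows that do not move let the fingers close. It gives the time, the measured TCP pose, the force and the opening at its end, in the units of the state.
- ctrl.read_state(): the state, without advancing time (a new reading comes with each control period).
- get_image(name): name is "side" or "top" or "wrist"; returns the picture (480x640x3 uint8, blue, green, red); there is no depth.
- camera_params(name): a dict with "fx", "fy", "cx", "cy" (pixels), "k1" (the pictures are not rectified: a ray, as slopes to the right and down, at radius r is drawn at 1 + k1 r^2 times it, then the intrinsics apply), "eye" and "orientation" of the camera in the world. Camera axes: x right, y up, looking along -z (the intrinsics and any distortion apply to the point x, -y, -z); pixel columns grow to the right and rows downward; lengths in mm; the calibration is good to about 2 mm. A picture is of the moment at which its call begins: read the wrist's pose just before it. camera_params takes no time and is no camera call; for the wrist camera it gives the pose at the moment of the call.
- ctrl.finish_job(): hands the job in, once; it reports no verdict.
The state is a dict: "clock": time; "qpos": joint angles; "qd": joint speeds; "tau": joint torques, N m; "eef_pos": TCP position; "tool_rot": TCP orientation; "force": force on the tool from outside, world axes, zero at the start; "torque": the same for the moment, N m; "width": finger opening in mm.
Only numpy, scipy, OpenCV 4.12 (cv2) and the standard library are available. Lean on these libraries where they do the work, as an engineer would, in place of code of your own. Each camera call takes 0.05 s, during which the arm holds its last target.

## Task

Lay the engine parts out on the rubber mat ready for reassembly: stand the piston midway between the cylinder barrel and the cylinder head with the piston pin upright on the centre of its crown, lay the connecting rod flat on the mat in front of the barrel (on the robot's side), centred on the barrel and parallel to the mat's front edge, and stand the valve spring upright on the centre of the head's top. Leave the little dish of nuts where it stands behind, and let go of everything.

Things in the scene. Friction and masses are not known exactly. Their poses are not given: they have to be found in the camera images.
- mat: Black rubber bench mat, 260 mm (x) by 370 mm (y), 3 mm thick, fixed, turned up to 0.25 rad. Origin: centre of its underside, on the bench; +x to its back edge (away from the robot), +y to its left edge as the robot sees it, z up. Barrel and head stand on it at x = 20 mm, one at y = 105, the other at y = -105 mm, either way round. Free in front of them from x = -22 to its front edge, x = -130 mm.
- barrel: Cylinder barrel: square finned aluminium casting, 84 x 84 mm, 62 mm high, with an open round bore of 58 mm seen from above; fixed on the mat. Origin: centre of its underside (on the mat's top, 3 mm above the bench); axes parallel to the mat's, its front face looks to -x.
- head: Cylinder head: square finned aluminium casting without a bore, 84 x 84 mm at the fins, flat closed top 72 x 72 mm, 42 mm above its underside (45 mm above the bench), with four flat dark stud ends at its corners; a round intake stub on its back reaches 52 mm from the centre. Fixed on the mat. Origin: centre of its underside; axes parallel to the mat's.
- piston: Aluminium piston, a solid cylinder of 58 mm diameter and 46 mm height standing crown up, with three dark ring grooves near the top and a flat crown; about 160 g, loose, at the start on the bench. Origin: centre of its underside, z up.
- pin: Piston pin: plain bright steel cylinder of 20 mm diameter and 46 mm height with a dark spot on its end, standing upright on the bench at the start; about 60 g, loose. Origin: centre of its underside, z up.
- rod: Connecting rod of dark steel lying flat, 139 mm long, 16 mm thick, loose, about 180 g: a beam 16 mm wide (2 to 14 mm above the underside, x = -43 to 28 mm) joins a big end ring (44 mm across, at x = 48 mm) and a small one (28 mm, at x = -55 mm). Origin: underside, near the beam's middle and the centre of mass (x = 5 mm); x along the rod, z up. Grip it across the beam. Either end may point left.
- spring: Valve spring: coiled bright steel wire, outer diameter 30 mm, height 42 mm, standing upright on the bench at the start; acts as a rigid cylinder; about 60 g, loose. Origin: centre of its underside, z up.
- dish: Small round steel dish with brass nuts, 60 mm across and 18 mm high, standing loose on the mat behind the gap between barrel and head, near mat x = 98, y = 0 mm. Origin: centre of its underside. To be left alone.
Mind the look-alikes: they are no part of the job. What is shaped like the piston but brown is not meant. What is shaped like the spring but blue is not meant.

How it is judged (in metres and radians):
At the end, for the whole second after the job is handed in: Piston upright on the mat midway between barrel and head (14 mm); pin upright on its crown (12 mm off centre); rod flat on the mat, 62-130 mm before the barrel's centre, 15 mm sideways, parallel to the mat's front edge (0.2 rad); spring upright on the head (13 mm); all released, at rest (x of piston in the frame of mat between 0.005 and 0.035 m and y of piston in the frame of mat between -0.014 and 0.014 m and z of piston in the frame of mat between -0.001 and 0.007 m and angle between each of piston, pin, rod, spring's own z axis and vertical below 0.1 rad and horizontal distance between pin and piston below 0.012 m and z of pin in the frame of piston between 0.042 and 0.05 m and x of rod in the frame of barrel between -0.13 and -0.062 m and y of rod in the frame of barrel between -0.015 and 0.015 m and z of rod in the frame of mat between -0.001 and 0.007 m and angle between the x axis of rod and the y axis of mat, either way round below 0.2 rad and horizontal distance between spring and head below 0.013 m and z of spring in the frame of head between 0.038 and 0.046 m and linear speed of each of piston, pin, rod, spring below 0.02 m/s and angular speed of each of piston, pin, rod, spring below 0.2 rad/s and contact force between each of piston, pin, rod, spring and the fingers below 0.05 N); the robot touches nothing.
It fails at once if the dish of nuts is shifted by more than 25 mm (distance of dish from where it was at the start of the episode above 0.025 m).
It also fails if it takes over 106 s, if anything falls off the work surface, if the arm or the gripper's body presses on something with over 40 N, if the wrist force passes 120 N, or if a joint passes its speed limit or range.

## Working session

There is one attempt and no reset: what is moved stays moved. The work goes in short steps, Python scripts to look and compute and a shell command to move; the robot and the scene stay as the last step left them, time stands still between calls to the robot, and variables do not carry over. Pictures are saved under pics/ and viewed, and the job is handed in when it is done.

```bash
mkdir -p pics; ls
python3 - <<'E'
from cell import ctrl,get_image,camera_params
import cv2
for n in("top","side","wrist"):
    print(n,camera_params(n)); cv2.imwrite(f"pics/{n}0.png",get_image(n))
print(ctrl.read_state())
E
```

```text
pics
top {'fx': 441.1206053143902, 'fy': 441.1206053143902, 'cx': 321.3928191541322, 'cy': 237.08874030090195, 'k1': -0.10297082172066974, 'eye': array([ 383.61728768,   38.61240261, 1049.87692891]), 'orientation': array([ 0.12561034,  0.00802447, -1.58929777])}
side {'fx': 521.8997307005156, 'fy': 521.8997307005156, 'cx': 328.7170654043148, 'cy': 236.82871185805865, 'k1': 0.017056554705867012, 'eye': array([ -59.73636231, -591.65122523,  640.38702983]), 'orientation': array([ 0.94754247, -0.02136213, -0.72377839])}
wrist {'fx': 363.0374208397891, 'fy': 363.0374208397891, 'cx': 317.767519141304, 'cy': 240.38950489153865, 'k1': 0.02104288710272251, 'eye': array([ 246.60826125, -605.20604122,  373.20821645]), 'orientation': array([-0.2948022 ,  0.00229935, -1.29369085])}
{'clock': 0.15, 'qpos': array([ 1.22915831,  0.62913204,  0.03843015,  1.5181024 , -0.02697944,
        0.99625442, -0.02000393]), 'qd': array([ 0.00101292, -0.00167813,  0.00102336, -0.0028841 ,  0.00115513,
       -0.00121326,  0.00106262]), 'tau': array([ 3.40251987e-03, -5.63800836e+01,  1.22837026e+00, -1.93653810e+01,
        1.12063295e-02,  7.34658446e-03,  1.55266366e-05]), 'eef_pos': array([ 176.95030719, -625.00550686,  238.61251332]), 'tool_rot': array([-3.13340171,  1.56941743,  1.85484811]), 'force': array([ 0.01484205, -1.02793056, -0.95807943]), 'torque': array([-0.02538274, -0.00586595,  0.05812579]), 'width': 85.42213129523056}
```

View pics/top0.png

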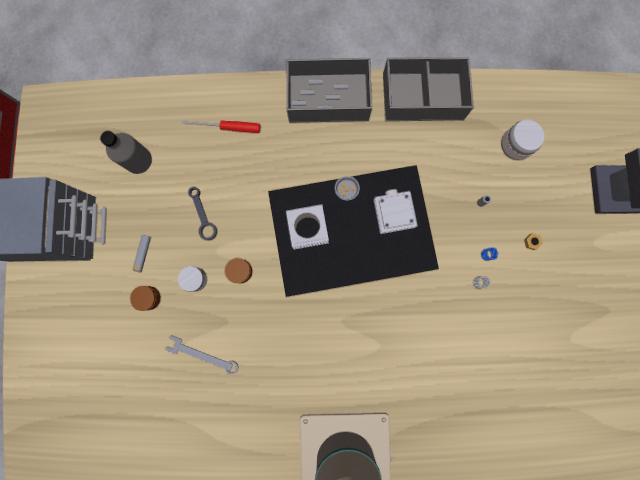

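View pics/side0.png

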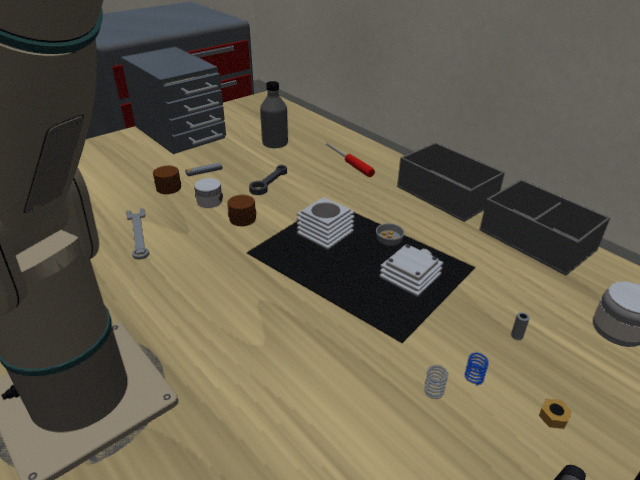

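View pics/wrist0.png

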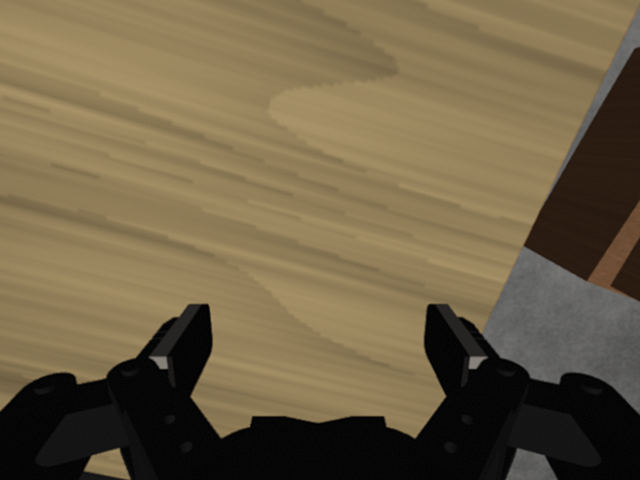

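```bash
cat > h.py <<'E'
from cell import ctrl,get_image,camera_params
import cv2,numpy as np
from scipy.spatial.transform import Rotation as Ro
def ray(p,uv):
    K=np.array([[p['fx'],0,p['cx']],[0,p['fy'],p['cy']],[0,0,1.]])
    d=np.array(uv,float); s=np.array([(d[0]-p['cx'])/p['fx'],(d[1]-p['cy'])/p['fy']])
    u=s.copy()
    for _ in range(30): u=s/(1+p['k1']*(u@u))
    R=Ro.from_euler('xyz',p['orientation']).as_matrix()
    v=R@np.array([u[0],-u[1],-1]); return np.array(p['eye']),v/np.linalg.norm(v)
def onplane(p,uv,z):
    e,v=ray(p,uv); return e+v*(z-e[2])/v[2]
def tri(p1,a,p2,b):
    e1,v1=ray(p1,a);e2,v2=ray(p2,b)
    t=np.linalg.lstsq(np.c_[v1,-v2],e2-e1,rcond=None)[0]
    A=e1+t[0]*v1;B=e2+t[1]*v2
    return (A+B)/2,np.linalg.norm(A-B)
def proj(p,X):
    R=Ro.from_euler('xyz',p['orientation']).as_matrix()
    c=R.T@(np.array(X)-p['eye']); s=np.array([c[0],-c[1]])/-c[2]; s=s*(1+p['k1']*(s@s))
    return np.array([p['fx']*s[0]+p['cx'],p['fy']*s[1]+p['cy']])
def toolR(): return Ro.from_euler('xyz',ctrl.read_state()['tool_rot']).as_matrix()
def go(X,jaw):
    """shift in tool axes (mm) and total rotvec to reach TCP X, pointing down, jaw axis at world angle jaw (mod pi)"""
    s=ctrl.read_state();R=toolR();d=R.T@(np.array(X)-s['eef_pos'])
    best=None
    for k in (0,np.pi):
        z=np.array([np.cos(jaw+k),np.sin(jaw+k),0]);x=np.array([0,0,-1.]);y=np.cross(z,x)
        w=Ro.from_matrix(R.T@np.c_[x,y,z]).as_rotvec()
        if best is None or np.linalg.norm(w)<np.linalg.norm(best): best=w
    n=np.sqrt((d**2).sum())
    print('clock',round(s['clock'],2),'eef',s['eef_pos'].round(1),'w',s['width'].round(1),'F',s['force'].round(1))
    print('shift',d.round(1),'dist',n.round(1),'rows',int(np.ceil(n/50)),'rot',best.round(3),'rows',int(np.ceil(np.linalg.norm(best)/.149)),'world axes: tool y',R[:,1].round(2),'z',R[:,2].round(2),'q',s['qpos'].round(2))
def crop(im,x0,y0,x1,y1,f,name): cv2.imwrite('pics/'+name,cv2.resize(im[y0:y1,x0:x1],None,fx=f,fy=f,interpolation=cv2.INTER_CUBIC))
E
python3 - <<'E'
from h import *
t=cv2.imread('pics/top0.png');s=cv2.imread('pics/side0.png')
crop(t,120,170,280,290,5,'t1.png');crop(t,440,180,560,300,5,'t2.png');crop(s,140,140,300,260,5,'s1.png');crop(s,410,300,590,435,4,'s2.png')
crop(t,260,160,450,300,4,'t3.png');crop(s,240,180,480,340,3,'s3.png')
E
```

```text
(no output)
```

View pics/t1.png

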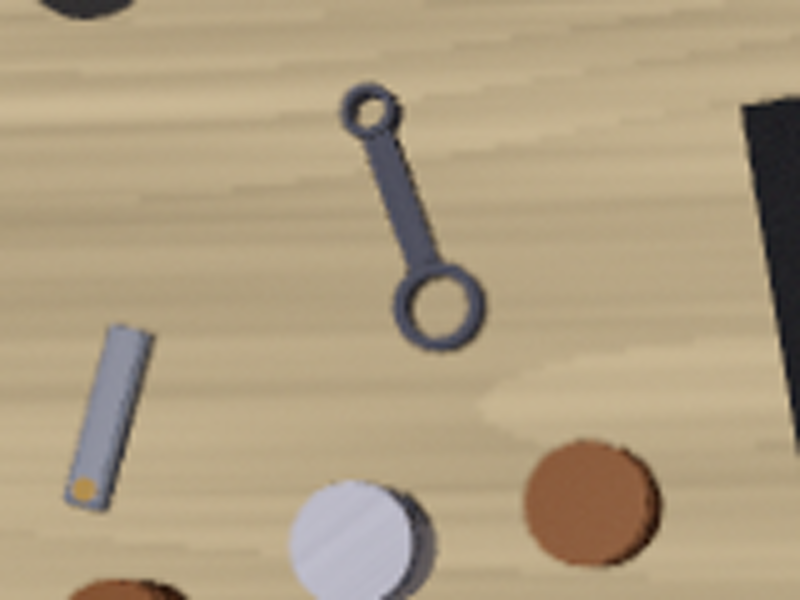

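View pics/t2.png

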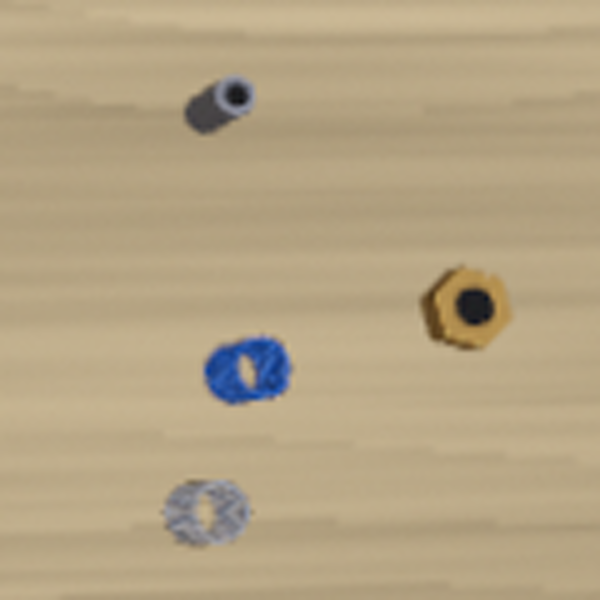

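View pics/s1.png

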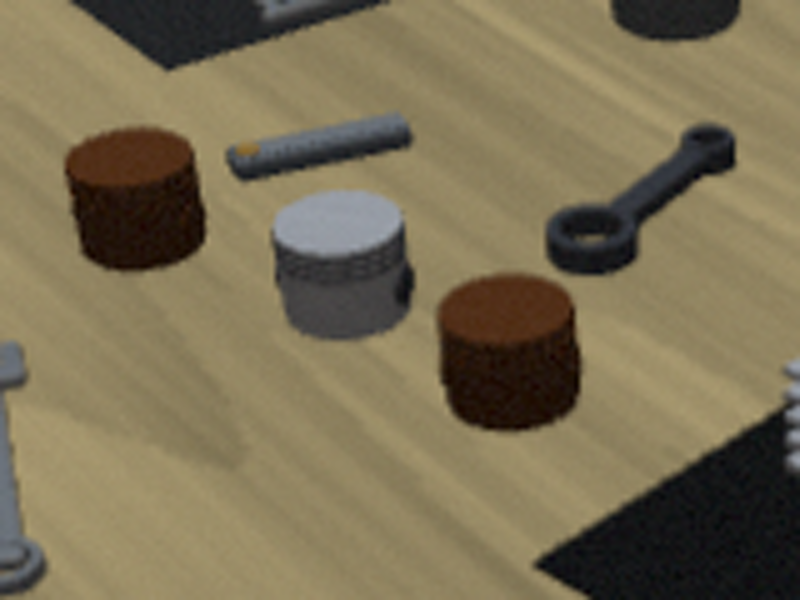

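View pics/s2.png

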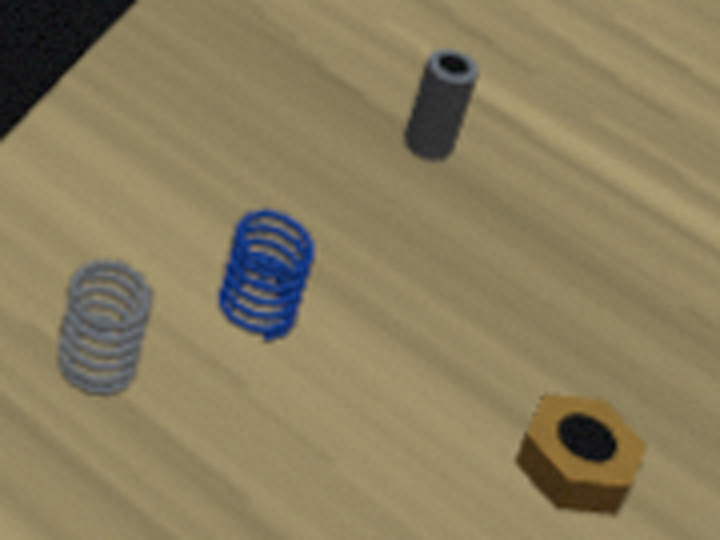

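View pics/t3.png

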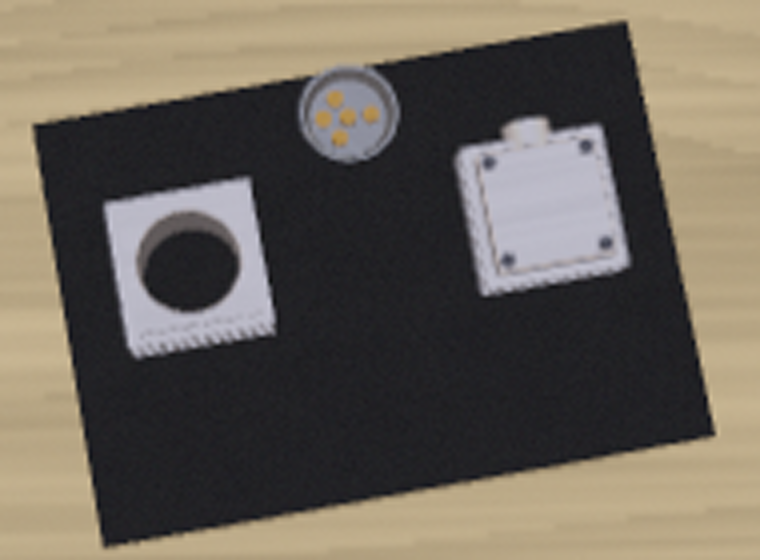

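View pics/s3.png

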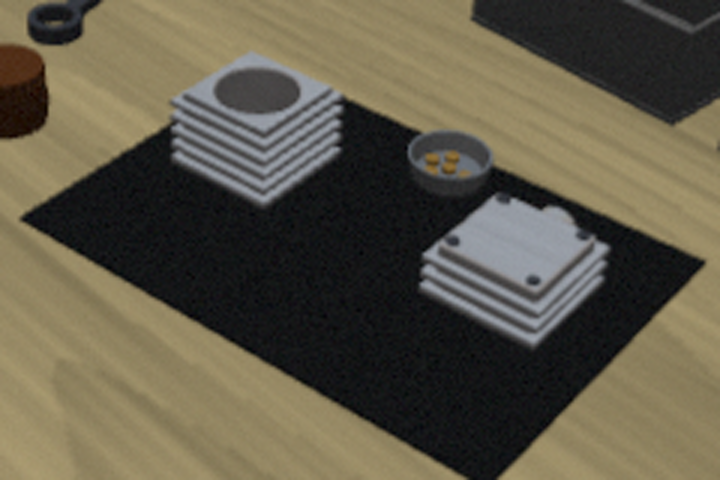

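Run:
```python
from h import *
T=camera_params('top');S=camera_params('side')
c=lambda u,x0,y0,f:np.array([x0+(u[0]+.5)/f-.5,y0+(u[1]+.5)/f-.5])
t1=lambda u:c(u,120,170,5);t2=lambda u:c(u,440,180,5);s1=lambda u:c(u,140,140,5);s2=lambda u:c(u,410,300,4);t3=lambda u:c(u,260,160,4);s3=lambda u:c(u,240,180,3)
for n,a,b,h in [('piston',t1((351,543)),s1((340,223)),46),('pin',t2((236,95)),s2((452,66)),46),('spring',t2((219,511)),s2((110,298)),42),('big',t1((440,307)),s1((592,236)),16),('small',t1((371,111)),s1((708,147)),16),('head',t3((547.25,202.5)),s3((518.25,238.75)),45),('barrel',t3((188,261)),s3((257,91)),65)]:
    X,e=tri(T,a,S,b);print(n,X.round(1),'gap',e.round(1),'top@h',onplane(T,a,h).round(1),'side@h',onplane(S,b,h).round(1))
st=[onplane(T,t3(u),45) for u in((489,162),(586,146),(606,243),(508,259))]
print('stud yaw',[np.arctan2(*(a-b)[[1,0]]).round(3) for a,b in((st[0],st[3]),(st[1],st[2]))])
m=[onplane(T,t3(u),3) for u in((34,125),(627,22),(714,434),(105,547))]
for q in m:print(q.round(1))
print('mat c',np.mean(m,0).round(1),'yaw',[np.arctan2(*(a-b)[[1,0]]).round(3) for a,b in((m[0],m[3]),(m[1],m[2]))],[np.arctan2(-(a-b)[0],(a-b)[1]).round(3) for a,b in((m[0],m[1]),(m[3],m[2]))],[np.linalg.norm(m[i]-m[i-1]).round(1) for i in range(4)])
```

```text
piston [422.3 347.8  45. ] gap 2.4 top@h [421.3 348.2  46. ] side@h [422.4 345.4  46. ]
pin [ 594.7 -346.8   44.7] gap 0.9 top@h [ 594.1 -346.    46. ] side@h [ 593.7 -347.6   46. ]
spring [ 400.3 -328.7   36.9] gap 0.5 top@h [ 400.  -326.7   42. ] side@h [ 396.7 -331.    42. ]
big [535.9 316.9  10.2] gap 2.0 top@h [534.3 315.9  16. ] side@h [531.2 307.9  16. ]
small [633.  353.3   9.5] gap 1.1 top@h [631.  351.6  16. ] side@h [626.3 343.2  16. ]
head [ 570.5 -131.3   44.5] gap 1.3 top@h [ 570.  -130.8   45. ] side@h [ 570.6 -132.    45. ]
barrel [537.3  76.7  63.4] gap 1.3 top@h [536.6  77.1  65. ] side@h [536.3  74.6  65. ]
stud yaw [np.float64(0.154), np.float64(0.156)]
[631.8 172.1   3. ]
[ 689.6 -192.1    3. ]
[ 435.9 -232.4    3. ]
[376.6 131.    3. ]
mat c [533.5 -30.4   3. ] yaw [np.float64(0.16), np.float64(0.157)] [np.float64(0.157), np.float64(0.162)] [np.float64(258.5), np.float64(368.7), np.float64(256.8), np.float64(368.1)]
```

Run:
```python
from h import *
go([398.5,-329,190],1.32)
```

```text
Traceback (most recent call last):
  File "h.py", line 32, in go
    print('clock',round(s['clock'],2),'eef',s['eef_pos'].round(1),'w',s['width'].round(1),'F',s['force'].round(1))
                                                                      ^^^^^^^^^^^^^^^^
AttributeError: 'float' object has no attribute 'round'
```

```bash
sed -i "s/s\['width'\].round(1)/round(s['width'],1)/" h.py
python3 - <<'E'
from h import *
go([398.5,-329,190],1.32)
E
```

```text
clock 0.15 eef [ 177.  -625.   238.6] w 85.4 F [ 0. -1. -1.]
shift [  48.9  293.8 -224.4] dist 372.9 rows 8 rot [ 0.527 -0.001  0.   ] rows 4 world axes: tool y [ 0.96  0.27 -0.  ] z [ 0.27 -0.96 -0.  ] q [ 1.23  0.63  0.04  1.52 -0.03  1.   -0.02]
```

```bash
python3 -m handwheel '1 6 37 -28 0 0 0;1 6 37 -28 0 0 0;1 6 37 -28 0 0 0;1 6 37 -28 0 0 0;1 6 37 -28 0 0 0;1 6 37 -28 0 0 0;1 6 37 -28 0 0 0'; python3 -m handwheel '1 0 0 0 0.13 0 0;1 0 0 0 0.13 0 0;1 0 0 0 0.13 0 0;1 0 0 0 0.13 0 0'
python3 - <<'E'
from h import *
go([398.5,-329,190],1.32)
E
```

```text
clock: 0.85
eef_pos: [372.7, -365.5, 192.6]
tool_rot: [-1.018, 1.565, -2.329]
force: [0.6, -0.3, 0.3]
width: 85.3
clock: 1.25
eef_pos: [379.0, -355.0, 190.9]
tool_rot: [-2.063, 1.566, 2.387]
force: [-0.3, -0.4, 0.6]
width: 85.6
clock 1.25 eef [ 379.  -355.   190.9] w 85.6 F [-0.3 -0.4  0.6]
shift [  0.9  12.1 -30.2] dist 32.6 rows 1 rot [-0.012 -0.002  0.004] rows 1 world axes: tool y [ 0.97 -0.26 -0.  ] z [-0.26 -0.97 -0.  ] q [ 0.57  0.52  0.19  1.93 -0.15  0.71 -0.99]
```

```bash
python3 -m handwheel '1 0 -28 -30 0 0 0;1 0 0 0 0 0 0'
python3 - <<'E'
from h import *
p=camera_params('wrist');im=get_image('wrist');cv2.imwrite('pics/w1.png',im);np.save('w1.npy',p,allow_pickle=True)
print(p['eye'],proj(p,[398.5,-329,42]),proj(p,[398.5,-329,0]))
E
```

```text
clock: 1.45
eef_pos: [358.5, -316.8, 190.0]
tool_rot: [-1.976, 1.563, 2.471]
force: [-0.2, -0.5, -0.7]
width: 85.5
[ 429.16391593 -337.32553233  324.15066277] [319.28446056 170.35710414] [319.29589639 164.89408023]
```

View pics/w1.png

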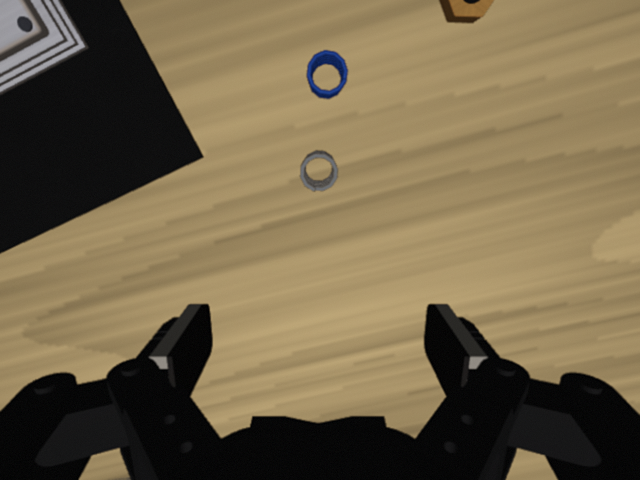

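Run:
```python
from h import *
go([398.5,-329,90],1.32)
```

```text
clock 1.5 eef [ 361.2 -320.5  190.8] w 85.4 F [ 1.  -1.7  0.9]
shift [100.7  38.3  -1.7] dist 107.8 rows 3 rot [-0.015  0.001  0.001] rows 1 world axes: tool y [ 0.96 -0.26 -0.  ] z [-0.26 -0.96  0.  ] q [ 0.53  0.47  0.2   2.03 -0.14  0.66 -1.02]
```

```bash
python3 -m handwheel '1 30 38 -2 0 0 0;1 40 0 0 0 0 0;1 30 0 0 0 0 0;1 0 0 0 0 0 0'
python3 - <<'E'
from h import *
go([398.5,-329,14],1.32)
E
```

```text
clock: 1.9
eef_pos: [404.0, -333.1, 89.9]
tool_rot: [1.066, 1.561, -0.77]
force: [-0.7, 0.7, -0.3]
width: 85.3
clock 1.9 eef [ 404.  -333.1   89.9] w 85.3 F [-0.7  0.7 -0.3]
shift [75.8 -7.  -2.8] dist 76.2 rows 2 rot [-0.015  0.005 -0.009] rows 1 world axes: tool y [ 0.96 -0.26  0.01] z [-0.26 -0.96  0.  ] q [ 0.54  0.68  0.14  2.01 -0.2   0.46 -1.01]
```

```bash
python3 -m handwheel '1 25 -6 -3 0 0 0;1 25 0 0 0 0 0;1 20 0 0 0 0 0;1 3 0 0 0 0 0;1 0 0 0 0 0 0'
python3 - <<'E'
from h import *
go([398.5,-329,14],1.32)
cv2.imwrite('pics/w2.png',get_image('wrist'))
E
```

```text
clock: 2.4
eef_pos: [403.3, -334.5, 19.6]
tool_rot: [1.091, 1.552, -0.746]
force: [0.6, -0.3, 0.4]
width: 85.3
clock 2.4 eef [ 403.3 -334.5   19.6] w 85.3 F [ 0.6 -0.3  0.4]
shift [ 5.5 -6.2 -4.1] dist 9.2 rows 1 rot [-0.016  0.009 -0.017] rows 1 world axes: tool y [ 0.96 -0.26  0.02] z [-0.26 -0.96  0.01] q [ 0.58  0.8   0.09  2.04 -0.22  0.29 -0.98]
```

View pics/w2.png

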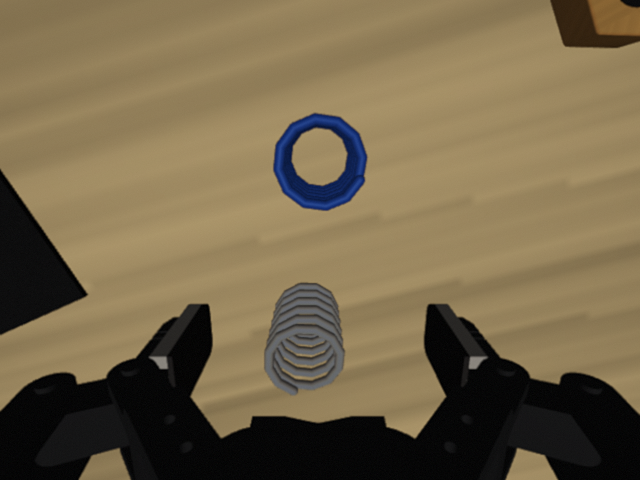

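```bash
python3 -m handwheel '1 4 -6 -5 0 0.01 -0.017;1 3 -1 0 0 0 0;1 0 0 0 0 0 0';python3 - <<'E'
from h import *
go([398.5,-329,14],1.32)
E
```

```text
clock: 2.75
eef_pos: [399.3, -328.9, 15.6]
tool_rot: [1.474, 1.567, -0.363]
force: [0.3, -0.9, 0.2]
width: 85.4
clock 2.75 eef [ 399.3 -328.9   15.6] w 85.4 F [ 0.3 -0.9  0.2]
shift [ 1.6 -0.8  0.3] dist 1.8 rows 1 rot [-0.016  0.    -0.004] rows 1 world axes: tool y [ 0.96 -0.26  0.  ] z [-0.26 -0.96  0.  ] q [ 0.58  0.81  0.09  2.04 -0.22  0.3  -0.98]
```

```bash
python3 -m handwheel '-1 0 0 0 0 0 0;-1 0 0 0 0 0 0;-1 0 0 0 0 0 0;-1 0 0 0 0 0 0;-1 0 0 0 0 0 0;-1 0 0 0 0 0 0;-1 0 0 0 0 0 0';python3 - <<'E'
from h import *
go([398.5,-329,14],1.32)
E
```

```text
clock: 3.45
eef_pos: [399.9, -329.2, 16.6]
tool_rot: [1.4, 1.565, -0.438]
force: [-0.1, -0.5, 0.7]
width: 28.9
clock 3.45 eef [ 399.9 -329.2   16.6] w 28.9 F [-0.1 -0.5  0.7]
shift [ 2.6 -1.4  0.1] dist 3.0 rows 1 rot [-0.016  0.001 -0.006] rows 1 world axes: tool y [ 0.96 -0.26  0.01] z [-0.26 -0.96  0.  ] q [ 0.58  0.81  0.09  2.04 -0.22  0.3  -0.98]
```

```bash
python3 -m handwheel '-1 -30 0 0 0 0 0;-1 -40 0 0 0 0 0;-1 -35 0 0 0 0 0;-1 0 0 0 0 0 0';python3 - <<'E'
from h import *
go([571.5,-131.5,120],1.32)
cv2.imwrite('pics/w3.png',get_image('wrist'))
E
```

```text
clock: 3.85
eef_pos: [398.2, -328.4, 122.9]
tool_rot: [2.454, 1.57, 0.616]
force: [1.1, -0.4, -1.3]
width: 28.1
clock 3.85 eef [ 398.2 -328.4  122.9] w 28.1 F [ 1.1 -0.4 -1.3]
shift [   3.2  115.2 -235.6] dist 262.3 rows 6 rot [-0.016 -0.001 -0.001] rows 1 world axes: tool y [ 0.96 -0.26  0.  ] z [-0.26 -0.96 -0.  ] q [ 0.53  0.62  0.16  2.   -0.19  0.54 -1.02]
```

View pics/w3.png

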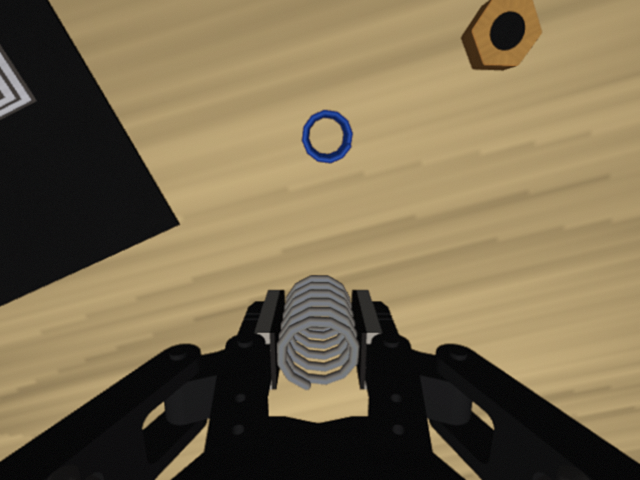

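```bash
python3 - <<'E'
from h import *
p=camera_params('wrist');R=toolR();s=ctrl.read_state()
X=onplane(p,(318,352),148.5);print(X,R.T@(X-s['eef_pos']))
E
python3 -m handwheel '-1 0 19 -39 0 0 0;-1 0 19 -39 0 0 0;-1 0 19 -39 0 0 0;-1 0 19 -39 0 0 0;-1 0 19 -39 0 0 0;-1 1 19 -39 0 0 0;-1 0 0 0 0 0 0;-1 0 0 0 0 0 0';python3 - <<'E'
from h import *
go([571.5,-131.5,75],1.32)
E
```

```text
[ 397.41341454 -328.40276425  148.5       ] [-27.28205778   0.23172961   0.89367815]
clock: 4.7
eef_pos: [569.8, -124.6, 108.3]
tool_rot: [-1.634, 1.554, 2.806]
force: [-1.4, -0.5, -1.0]
width: 28.7
clock 4.7 eef [ 569.8 -124.6  108.3] w 28.7 F [-1.4 -0.5 -1. ]
shift [33.3  4.1  6.2] dist 34.1 rows 1 rot [-0.022 -0.001  0.017] rows 1 world axes: tool y [ 0.96 -0.27 -0.02] z [-0.27 -0.96 -0.  ] q [ 0.03  0.72  0.22  1.81 -0.25  0.65 -1.45]
```

```bash
python3 -m handwheel '-1 0 4 6 -0.022 0 0.017;-1 0 0 0 0 0 0;-1 0 0 0 0 0 0';python3 - <<'E'
from h import *
p=camera_params('wrist')
go([570.5,-131.5,66],1.32)
cv2.imwrite('pics/w4.png',get_image('wrist'))
a=.158
for sx,sy in((1,1),(1,-1),(-1,1),(-1,-1)):
  for r in(28,36): print(r,sx,sy,proj(p,[570.5+r*(sx*np.cos(a)-sy*np.sin(a)),-131.3+r*(sx*np.sin(a)+sy*np.cos(a)),45]).round(0))
E
```

```text
clock: 5.0
eef_pos: [568.9, -134.3, 106.1]
tool_rot: [-1.527, 1.567, 2.933]
force: [1.0, -0.5, -1.4]
width: 28.7
clock 5.0 eef [ 568.9 -134.3  106.1] w 28.7 F [ 1.  -0.5 -1.4]
shift [40.1  1.  -3.1] dist 40.2 rows 1 rot [-0.001  0.     0.004] rows 1 world axes: tool y [ 0.97 -0.25 -0.  ] z [-0.25 -0.97  0.  ] q [ 0.05  0.72  0.21  1.82 -0.24  0.63 -1.42]
28 1 1 [245. 236.]
36 1 1 [226. 229.]
28 1 -1 [337. 197.]
36 1 -1 [345. 177.]
28 -1 1 [287. 318.]
36 -1 1 [281. 333.]
28 -1 -1 [374. 284.]
36 -1 -1 [392. 291.]
```

View pics/w4.png

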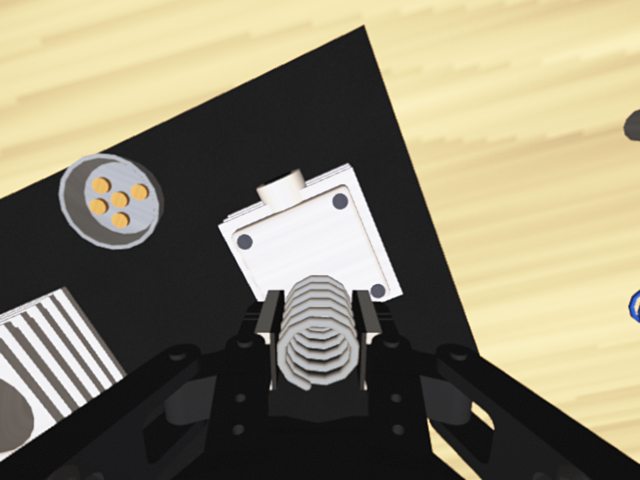

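Run:
```python
from h import *
p=camera_params('wrist')
a,b,c=[onplane(p,u,45) for u in((244,242),(340,201),(377,291))]
print(a,b,c,(a+c)/2,np.linalg.norm(a-b),np.linalg.norm(b-c))
```

```text
[590.4562992 -98.2437495  45.       ] [ 599.77929485 -156.12855395   45.        ] [ 542.16678515 -164.79539628   45.        ] [ 566.31154217 -131.51957289   45.        ] 58.63078401204048 58.26075376751466
```

```bash
python3 -m handwheel '-1 15 1 -2 0 0 0;-1 15 0 0 0 0 0;-1 6 0 0 0 0 0;-1 0 0 0 0 0 0';python3 - <<'E'
from h import *
go([568.5,-131.5,62],1.32)
E
```

```text
clock: 5.45
eef_pos: [569.4, -135.4, 67.7]
tool_rot: [-1.206, 1.568, -3.034]
force: [1.6, -0.2, -0.2]
width: 28.4
clock 5.45 eef [ 569.4 -135.4   67.7] w 28.4 F [ 1.6 -0.2 -0.2]
shift [ 5.7 -1.8 -3.5] dist 6.9 rows 1 rot [-0.006  0.001  0.003] rows 1 world axes: tool y [ 0.97 -0.25 -0.  ] z [-0.25 -0.97  0.  ] q [ 0.06  0.78  0.19  1.84 -0.26  0.55 -1.4 ]
```

```bash
python3 -m handwheel '-1 1 -2 -4 0 0 0;-1 2 0 0 0 0 0;-1 2 0 0 0 0 0;-1 0 0 0 0 0 0';python3 - <<'E'
from h import *
go([568.5,-131.5,62],1.32)
E
```

```text
clock: 5.85
eef_pos: [568.8, -130.5, 62.8]
tool_rot: [-1.127, 1.569, -2.954]
force: [0.2, 0.4, 0.3]
width: 28.8
clock 5.85 eef [ 568.8 -130.5   62.8] w 28.8 F [0.2 0.4 0.3]
shift [ 0.8 -0.1  1. ] dist 1.3 rows 1 rot [-0.006  0.001  0.002] rows 1 world axes: tool y [ 0.97 -0.25 -0.  ] z [-0.25 -0.97  0.  ] q [ 0.06  0.79  0.19  1.84 -0.26  0.54 -1.41]
```

Inch down until contact shows.

```bash
python3 -m handwheel '-1 1.5 0 0 0 0 0;-1 0 0 0 0 0 0'; python3 -m handwheel '-1 1.5 0 0 0 0 0;-1 0 0 0 0 0 0'
```

```text
clock: 6.05
eef_pos: [569.4, -130.7, 61.9]
tool_rot: [-0.51, 1.57, -2.338]
force: [-0.6, -0.2, -1.0]
width: 28.6
clock: 6.25
eef_pos: [569.8, -130.8, 62.1]
tool_rot: [0.845, 1.57, -0.982]
force: [0.5, -0.7, -0.9]
width: 28.7
```

```bash
python3 -m handwheel '-1 2 0 0 0 0 0;-1 1 0 0 0 0 0'; python3 -m handwheel '-1 2 0 0 0 0 0;-1 1 0 0 0 0 0'
```

```text
clock: 6.45
eef_pos: [570.1, -130.9, 61.6]
tool_rot: [1.84, 1.569, 0.012]
force: [-3.2, 1.2, 6.6]
width: 28.7
clock: 6.65
eef_pos: [570.0, -130.9, 61.7]
tool_rot: [2.18, 1.568, 0.351]
force: [-0.8, 0.5, 3.3]
width: 28.5
```

Contact (about 3–6 N upward at z≈61.6, as expected). Release partially, then rise.

```bash
python3 -m handwheel '0.2 0 0 0 0 0 0;0.2 0 0 0 0 0 0;0.2 0 0 0 0 0 0;0.2 0 0 0 0 0 0;0.2 0 0 0 0 0 0'; python3 -m handwheel '0.2 -20 0 0 0 0 0;0.2 -40 0 0 0 0 0;0.2 -40 0 0 0 0 0;0.2 0 -20 0 0 0 0;0.2 0 0 0 0 0 0';python3 - <<'E'
from h import *
go([594.5,-346.8,150],1.32)
p=camera_params('wrist')
cv2.imwrite('pics/w5.png',get_image('wrist'))
for X in ([594.4,-346.8,46],[569.5,-131,87],[569.5,-131,45]):print(proj(p,X))
E
```

```text
clock: 7.15
eef_pos: [570.2, -131.0, 61.1]
tool_rot: [2.041, 1.568, 0.213]
force: [-0.0, 0.3, 0.6]
width: 51.0
clock: 7.65
eef_pos: [549.4, -125.8, 162.7]
tool_rot: [-2.054, 1.569, 2.401]
force: [0.5, 0.3, -0.4]
width: 51.3
clock 7.65 eef [ 549.4 -125.8  162.7] w 51.3 F [ 0.5  0.3 -0.4]
shift [ 12.4 100.  202.2] dist 225.9 rows 5 rot [-0.007 -0.001  0.002] rows 1 world axes: tool y [ 0.97 -0.25 -0.  ] z [-0.25 -0.97 -0.  ] q [ 0.02  0.62  0.25  1.84 -0.22  0.71 -1.44]
[639.6099531   82.47071245]
[316.62610766 220.65100518]
[316.91634189 206.35322096]
```

View pics/w5.png

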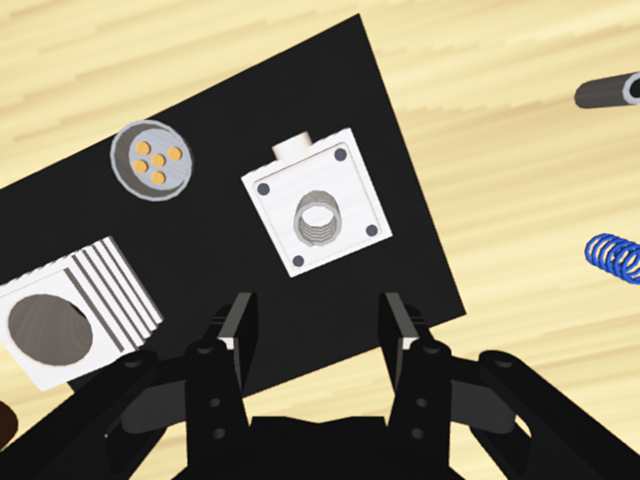

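Run:
```python
from h import *
T=camera_params('top');S=camera_params('side')
print(onplane(T,(237,269.9),46),onplane(T,(143,297.5),46),onplane(T,(189.8,278.2),46))
print(tri(T,(237,269.9),S,(241,202)),tri(T,(143,297.5),S,(166,171)))
go([421.5,347,190],1.32);go([421.5,347,190],0.7)
```

```text
[438.69014696 238.60833131  46.        ] [378.11683401 458.33322209  46.        ] [421.28529706 348.16880591  46.        ]
(array([439.31249625, 238.75094711,  43.61968057]), np.float64(1.1837666233069792)) (array([378.62522761, 457.50880914,  47.191543  ]), np.float64(1.1692962554095991))
clock 7.7 eef [ 552.  -126.5  163.3] w 51.0 F [ 0.5  0.  -0. ]
shift [ -27.2 -246.8 -424.6] dist 491.9 rows 10 rot [-0.007 -0.001 -0.003] rows 1 world axes: tool y [ 0.97 -0.25  0.  ] z [-0.25 -0.97 -0.  ] q [ 0.02  0.62  0.25  1.84 -0.22  0.71 -1.44]
clock 7.7 eef [ 552.  -126.5  163.3] w 51.0 F [ 0.5  0.  -0. ]
shift [ -27.2 -246.8 -424.6] dist 491.9 rows 10 rot [ 0.613 -0.002 -0.003] rows 5 world axes: tool y [ 0.97 -0.25  0.  ] z [-0.25 -0.97 -0.  ] q [ 0.02  0.62  0.25  1.84 -0.22  0.71 -1.44]
```

```bash
python3 -m handwheel '0.85 -5 -24 -42 -0.05 0 0;0.85 -3 -24 -42 -0.05 0 0;0.85 -3 -24 -42 -0.05 0 0;0.85 -3 -24 -42 -0.05 0 0;0.85 -3 -24 -42 -0.05 0 0;0.85 -3 -24 -42 -0.05 0 0;0.85 0 -24 -42 -0.05 0 0;0.85 0 -24 -42 -0.05 0 0;0.85 0 0 0 0 0 0'
python3 - <<'E'
from h import *
go([421.5,347,190],1.729)
E
```

```text
clock: 8.6
eef_pos: [390.8, 232.9, 177.5]
tool_rot: [1.147, 1.559, -0.27]
force: [0.1, -0.1, -0.4]
width: 78.9
clock 8.6 eef [390.8 232.9 177.5] w 78.9 F [ 0.1 -0.1 -0.4]
shift [ -12.5   48.  -108. ] dist 118.9 rows 3 rot [-0.004  0.005 -0.011] rows 1 world axes: tool y [0.99 0.15 0.01] z [ 0.15 -0.99  0.  ] q [-0.74  0.46  0.19  2.12 -0.14  0.57 -1.87]
```

```bash
python3 -m handwheel '0.85 0 5 -36 0 0 0;0.85 0 5 -36 0 0.005 -0.011;0.85 0 5 -34 0 0 0;0.85 0 0 0 0 0 0;0.85 0 0 0 0 0 0'
python3 - <<'E'
from h import *
go([421.5,347,60],1.729)
p=camera_params('wrist');cv2.imwrite('pics/w6.png',get_image('wrist'))
print(proj(p,[421.5,347,46]),proj(p,[421.5,347,0]));np.save('w6.npy',p,allow_pickle=True)
E
```

```text
clock: 9.1
eef_pos: [390.4, 345.5, 174.7]
tool_rot: [-0.596, 1.57, -2.011]
force: [-0.2, -0.8, 0.2]
width: 79.2
clock 9.1 eef [390.4 345.5 174.7] w 79.2 F [-0.2 -0.8  0.2]
shift [114.7  31.    3.3] dist 118.9 rows 3 rot [-0.002  0.001  0.001] rows 1 world axes: tool y [ 0.99  0.16 -0.  ] z [ 0.16 -0.99  0.  ] q [-0.91  0.54  0.19  1.94 -0.16  0.67 -2.03]
[322.42365109 189.69506064] [321.74795033 181.1374187 ]
```

View pics/w6.png

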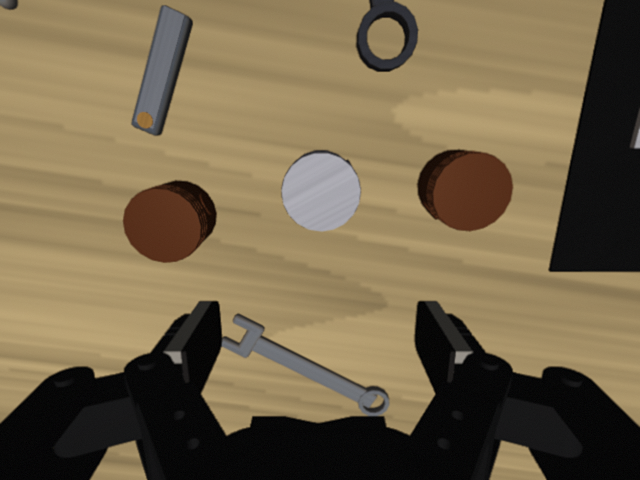

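```bash
python3 -m handwheel '0.85 15 31 3 0 0 0;0.85 25 0 0 0 0 0;0.85 25 0 0 0 0 0;0.85 25 0 0 0 0 0;0.85 0 0 0 0 0 0;0.85 0 0 0 0 0 0'
python3 - <<'E'
from h import *
go([421,347.5,16],1.729)
E
```

```text
clock: 9.75
eef_pos: [426.8, 340.8, 82.6]
tool_rot: [0.56, 1.568, -0.865]
force: [0.2, 0.3, 0.6]
width: 79.1
clock 9.75 eef [426.8 340.8  82.6] w 79.1 F [0.2 0.3 0.6]
shift [66.6 -4.8 -7.6] dist 67.2 rows 2 rot [-0.012  0.002 -0.001] rows 1 world axes: tool y [0.99 0.15 0.  ] z [ 0.15 -0.99  0.  ] q [-0.82  0.72  0.15  1.94 -0.2   0.5  -1.96]
```

```bash
python3 -m handwheel '0.85 8 -5 -8 -0.01 0 0;0.85 0 0 0 0 0 0;0.85 0 0 0 0 0 0'
python3 - <<'E'
from h import *
go([421,347.5,16],1.729)
E
```

```text
clock: 10.05
eef_pos: [421.6, 348.8, 76.7]
tool_rot: [1.547, 1.566, 0.131]
force: [0.0, 0.1, -0.3]
width: 78.7
clock 10.05 eef [421.6 348.8  76.7] w 78.7 F [ 0.   0.1 -0.3]
shift [60.7 -1.1  1.2] dist 60.7 rows 2 rot [-0.003  0.    -0.005] rows 1 world axes: tool y [0.99 0.15 0.  ] z [ 0.15 -0.99  0.  ] q [-0.84  0.72  0.14  1.94 -0.2   0.48 -1.97]
```

```bash
python3 -m handwheel '0.85 15 0 0 0 0 0;0.85 15 0 0 0 0 0;0.85 15 0 0 0 0 0;0.85 12 0 0 0 0 0;0.85 0 0 0 0 0 0;0.85 0 0 0 0 0 0'
python3 - <<'E'
from h import *
go([421,347.5,16],1.729)
E
```

```text
clock: 10.65
eef_pos: [424.1, 352.5, 22.2]
tool_rot: [1.962, 1.557, 0.549]
force: [0.1, -0.3, -0.2]
width: 79.1
clock 10.65 eef [424.1 352.5  22.2] w 79.1 F [ 0.1 -0.3 -0.2]
shift [ 6.2 -3.9  4.5] dist 8.6 rows 1 rot [-0.    -0.005 -0.012] rows 1 world axes: tool y [0.99 0.16 0.01] z [ 0.16 -0.99 -0.01] q [-0.82  0.82  0.11  1.96 -0.22  0.36 -1.95]
```

```bash
python3 -m handwheel '0.85 4 -4 5 0 -0.005 -0.012;0.85 2 0 0 0 0 0;0.85 0 0 0 0 0 0'
python3 - <<'E'
from h import *
go([421,347.5,16],1.729)
E
python3 -m handwheel '-1 0 0 0 0 0 0;-1 0 0 0 0 0 0;-1 0 0 0 0 0 0;-1 0 0 0 0 0 0;-1 0 0 0 0 0 0'
python3 - <<'E'
from h import *
go([421,347.5,16],1.729)
E
```

```text
clock: 10.95
eef_pos: [421.5, 347.2, 17.3]
tool_rot: [2.116, 1.569, 0.703]
force: [0.6, 0.1, 0.4]
width: 78.8
clock 10.95 eef [421.5 347.2  17.3] w 78.8 F [0.6 0.1 0.4]
shift [ 1.3 -0.5 -0.4] dist 1.4 rows 1 rot [-0.    -0.001 -0.002] rows 1 world axes: tool y [0.99 0.16 0.  ] z [ 0.16 -0.99 -0.  ] q [-0.81  0.83  0.1   1.96 -0.22  0.36 -1.95]
clock: 11.45
eef_pos: [421.7, 347.4, 18.3]
tool_rot: [2.191, 1.568, 0.778]
force: [-0.0, 0.9, -0.8]
width: 56.3
clock 11.45 eef [421.7 347.4  18.3] w 56.3 F [-0.   0.9 -0.8]
shift [ 2.3 -0.7 -0.3] dist 2.4 rows 1 rot [-0.    -0.002 -0.002] rows 1 world axes: tool y [0.99 0.16 0.  ] z [ 0.16 -0.99 -0.  ] q [-0.81  0.82  0.1   1.96 -0.22  0.36 -1.95]
```

```bash
python3 -m handwheel '-1 -30 0 0 0 0 0;-1 -45 0 0 0 0 0;-1 -45 0 0 0 0 0;-1 -15 0 0 0 0 0;-1 0 0 0 0 0 0;-1 0 0 0 0 0 0'
python3 - <<'E'
from h import *
go([553.3,-27,150],1.729)
cv2.imwrite('pics/w7.png',get_image('wrist'))
E
```

```text
clock: 12.05
eef_pos: [420.2, 346.2, 155.5]
tool_rot: [-1.133, 1.568, -2.545]
force: [-0.2, 0.1, -1.7]
width: 56.8
clock 12.05 eef [420.2 346.2 155.5] w 56.8 F [-0.2  0.1 -1.7]
shift [  5.7  72.7 389.5] dist 396.3 rows 8 rot [-0.     0.001  0.002] rows 1 world axes: tool y [ 0.99  0.16 -0.  ] z [ 0.16 -0.99  0.  ] q [-0.86  0.6   0.18  1.9  -0.17  0.66 -1.99]
```

View pics/w7.png

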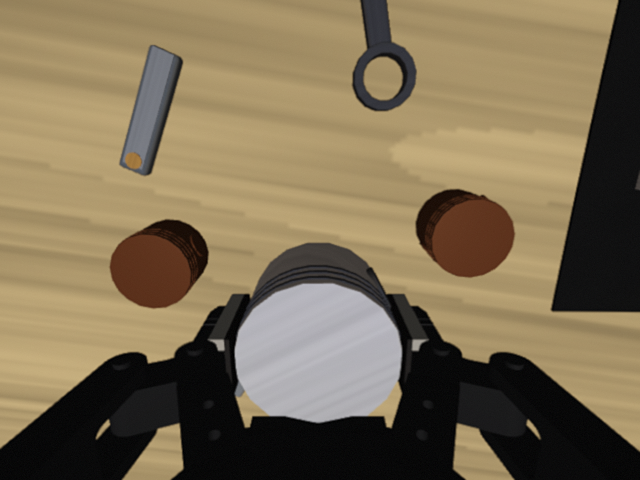

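Piston held upright, crown centred at about (319,351) between the jaws. Carry it over the gap.

```bash
python3 -m handwheel '-1 0 9 45 0 0 0;-1 0 9 45 0 0 0;-1 0 9 45 0 0 0;-1 0 9 45 0 0 0;-1 0 9 45 0 0 0;-1 0 9 45 0 0 0;-1 0 9 45 0 0 0;-1 0 9 45 0 0 0;-1 0 0 0 0 0 0;-1 0 0 0 0 0 0'
python3 - <<'E'
from h import *
go([553.3,-27,100],1.729)
E
```

```text
clock: 13.1
eef_pos: [545.2, -10.3, 136.6]
tool_rot: [-1.473, 1.541, -2.879]
force: [-0.2, 1.2, -1.7]
width: 56.6
clock 13.1 eef [545.2 -10.3 136.6] w 56.6 F [-0.2  1.2 -1.7]
shift [36.4  6.4 17.7] dist 41.0 rows 1 rot [0.006 0.003 0.03 ] rows 1 world axes: tool y [ 0.99  0.16 -0.03] z [ 0.16 -0.99  0.  ] q [-0.12  0.64  0.12  1.89 -0.11  0.66 -1.34]
```

```bash
python3 -m handwheel '-1 5 6 18 0 0 0.03;-1 0 0 0 0 0 0;-1 0 0 0 0 0 0'
python3 - <<'E'
from h import *
go([553.3,-27,100],1.729)
p=camera_params('wrist');cv2.imwrite('pics/w8.png',get_image('wrist'))
T=camera_params('top');cv2.imwrite('pics/top1.png',get_image('top'))
s=ctrl.read_state();R=toolR();X=onplane(p,(319,351),s['eef_pos'][2]-18.3+46);print('crown rel',R.T@(X-s['eef_pos']))
E
```

```text
clock: 13.4
eef_pos: [551.3, -24.8, 127.7]
tool_rot: [-1.516, 1.565, -2.92]
force: [-0.1, 0.3, -1.3]
width: 56.4
clock 13.4 eef [551.3 -24.8 127.7] w 56.4 F [-0.1  0.3 -1.3]
shift [27.7  1.7  2.4] dist 27.9 rows 1 rot [0.008 0.    0.006] rows 1 world axes: tool y [ 0.99  0.17 -0.01] z [ 0.17 -0.99  0.  ] q [-0.08  0.65  0.11  1.89 -0.11  0.61 -1.3 ]
crown rel [-27.70473482   0.85661304   0.26320469]
```

View pics/w8.png

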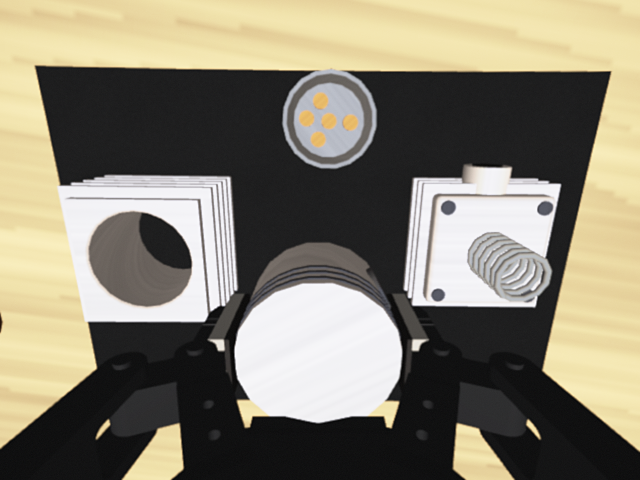

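```bash
python3 -m handwheel '-1 20 1 2 0 0 0;-1 20 0 0 0 0 0;-1 20 0 0 0 0 0;-1 0 0 0 0 0 0;-1 0 0 0 0 0 0'
python3 - <<'E'
from h import *
go([553,-27,25],1.729)
E
```

```text
clock: 14.0
eef_pos: [553.7, -20.3, 67.8]
tool_rot: [-1.925, 1.568, 2.964]
force: [-0.6, 0.2, -1.8]
width: 56.5
clock 14.0 eef [553.7 -20.3  67.8] w 56.5 F [-0.6  0.2 -1.8]
shift [42.8 -1.8  6.5] dist 43.3 rows 1 rot [ 0.018 -0.001  0.003] rows 1 world axes: tool y [ 0.98  0.17 -0.  ] z [ 0.17 -0.98 -0.  ] q [-0.07  0.74  0.09  1.92 -0.13  0.48 -1.29]
```

```bash
python3 -m handwheel '-1 10 -2 7 0.018 0 0;-1 12 0 1 0 0 0;-1 12 0 1 0 0 0;-1 0 0 0 0 0 0;-1 0 0 0 0 0 0'
python3 - <<'E'
from h import *
go([553,-27,22],1.729)
E
```

```text
clock: 14.5
eef_pos: [554.8, -29.8, 33.2]
tool_rot: [2.057, 1.57, 0.644]
force: [0.2, 0.3, -1.2]
width: 56.5
clock 14.5 eef [554.8 -29.8  33.2] w 56.5 F [ 0.2  0.3 -1.2]
shift [11.2 -1.3 -3.1] dist 11.7 rows 1 rot [-0.001 -0.    -0.001] rows 1 world axes: tool y [0.99 0.16 0.  ] z [ 0.16 -0.99 -0.  ] q [-0.05  0.8   0.08  1.93 -0.14  0.41 -1.28]
```

```bash
python3 -m handwheel '-1 5 -1 -3 0 0 0;-1 4 0 0 0 0 0;-1 1 0 0 0 0 0;-1 0 0 0 0 0 0'; python3 -m handwheel '-1 1.5 0 0 0 0 0;-1 1 0 0 0 0 0'
python3 - <<'E'
from h import *
go([553,-27,21.3],1.729)
E
```

```text
clock: 14.9
eef_pos: [553.6, -26.5, 22.8]
tool_rot: [1.889, 1.569, 0.476]
force: [1.1, 0.1, -0.6]
width: 56.8
clock: 15.1
eef_pos: [553.8, -26.5, 21.1]
tool_rot: [1.817, 1.569, 0.404]
force: [-3.3, 0.8, 13.1]
width: 56.7
clock 15.1 eef [553.8 -26.5  21.1] w 56.7 F [-3.3  0.8 13.1]
shift [-0.2 -0.9  0.4] dist 1.0 rows 1 rot [-0.001 -0.001 -0.002] rows 1 world axes: tool y [0.99 0.16 0.  ] z [ 0.16 -0.99 -0.  ] q [-0.05  0.82  0.07  1.94 -0.14  0.38 -1.28]
```

```bash
python3 -m handwheel '0.75 0 0 0 0 0 0;0.75 0 0 0 0 0 0;0.75 0 0 0 0 0 0;0.75 0 0 0 0 0 0'; python3 -m handwheel '0.75 -20 0 0 0 0 0;0.75 -20 0 0 0 0 0;0.75 -20 0 0 0 0 0;0.75 -45 0 0 0 0 0;0.75 -40 -10 0 0 0 0;0.75 0 -20 0 0 0 0;0.75 0 0 0 0 0 0'
python3 - <<'E'
from h import *
go([594.5,-346.8,150],1.729)
p=camera_params('wrist');cv2.imwrite('pics/w9.png',get_image('wrist'));print(proj(p,[553.3,-27,49]))
E
```

```text
clock: 15.5
eef_pos: [554.7, -26.6, 21.8]
tool_rot: [1.591, 1.567, 0.177]
force: [-0.0, -0.2, 0.2]
width: 74.7
clock: 16.2
eef_pos: [523.7, -31.5, 171.2]
tool_rot: [1.733, 1.568, 0.32]
force: [0.1, 0.7, -0.5]
width: 74.8
clock 16.2 eef [523.7 -31.5 171.2] w 74.8 F [ 0.1  0.7 -0.5]
shift [ 21.1  20.5 322.5] dist 323.9 rows 7 rot [-0.001 -0.    -0.002] rows 1 world axes: tool y [0.99 0.16 0.  ] z [ 0.16 -0.99 -0.  ] q [-0.08  0.55  0.13  1.94 -0.11  0.66 -1.3 ]
[318.2568335  193.00358675]
```

View pics/w9.png

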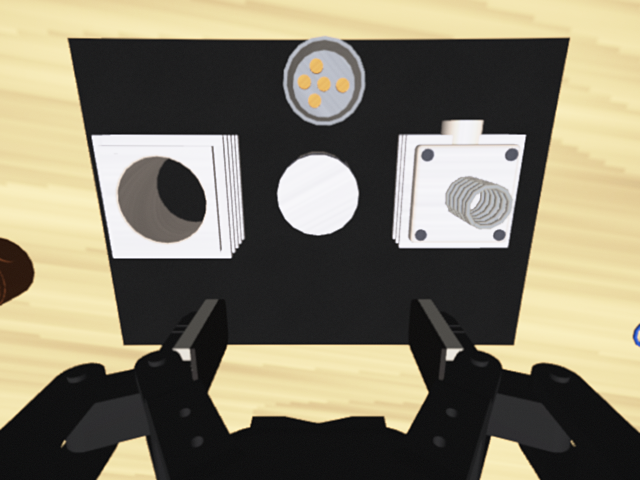

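```bash
python3 -m handwheel '0.4 0 0 46 0 0 0;0.4 0 0 46 0 0 0;0.4 0 0 46 0 0 0;0.4 0 0 46 0 0 0;0.4 0 0 46 0 0 0;0.4 0 0 46 0 0 0;0.4 0 -5 46 0 0 0;0.4 0 0 0 0 0 0;0.4 0 0 0 0 0 0'
python3 - <<'E'
from h import *
go([594.5,-347,100],1.729)
p=camera_params('wrist');cv2.imwrite('pics/w10.png',get_image('wrist'));print(proj(p,[594.5,-347,46]),proj(p,[594.5,-347,0]));np.save('w10.npy',p,allow_pickle=True)
E
```

```text
clock: 17.15
eef_pos: [583.3, -358.6, 160.5]
tool_rot: [2.095, 1.564, 0.692]
force: [1.1, 1.1, -1.1]
width: 59.8
clock 17.15 eef [ 583.3 -358.6  160.5] w 59.8 F [ 1.1  1.1 -1.1]
shift [60.7 12.7 -9.4] dist 62.7 rows 2 rot [ 0.01  -0.004 -0.006] rows 1 world axes: tool y [0.99 0.17 0.01] z [ 0.17 -0.99 -0.  ] q [ 0.46  0.76  0.09  1.49 -0.09  0.89 -0.82]
[304.89308419 219.14871325] [307.02082684 206.42504795]
```

View pics/w10.png

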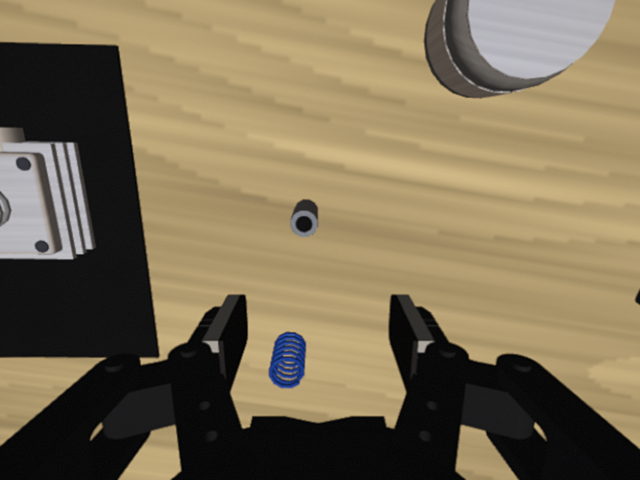

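```bash
python3 -m handwheel '0.4 15 11 -9 0.01 0 0;0.4 20 0 0 0 0 0;0.4 20 0 0 0 0 0;0.4 0 0 0 0 0 0;0.4 0 0 0 0 0 0'
python3 - <<'E'
from h import *
go([593,-347,15],1.729)
E
```

```text
clock: 17.7
eef_pos: [597.5, -336.2, 99.8]
tool_rot: [2.531, 1.56, 1.126]
force: [0.7, -0.6, 0.2]
width: 59.6
clock 17.7 eef [ 597.5 -336.2   99.8] w 59.6 F [ 0.7 -0.6  0.2]
shift [84.7 -6.7 10.7] dist 85.6 rows 2 rot [ 0.008 -0.009 -0.006] rows 1 world axes: tool y [0.99 0.17 0.01] z [ 0.17 -0.99 -0.01] q [ 0.43  0.84  0.08  1.52 -0.1   0.79 -0.85]
```

```bash
python3 -m handwheel '0.4 10 -7 10 0.008 -0.009 -0.006;0.4 12 0 0 0 0 0;0.4 0 0 0 0 0 0;0.4 0 0 0 0 0 0'
python3 - <<'E'
from h import *
go([593,-347,15],1.729)
p=camera_params('wrist');cv2.imwrite('pics/w11.png',get_image('wrist'));print(proj(p,[593,-347,46]))
E
```

```text
clock: 18.1
eef_pos: [593.6, -346.6, 77.4]
tool_rot: [0.736, 1.568, -0.675]
force: [-0.1, -1.1, 0.1]
width: 59.4
clock 18.1 eef [ 593.6 -346.6   77.4] w 59.4 F [-0.1 -1.1  0.1]
shift [62.4 -0.8  0.2] dist 62.4 rows 2 rot [ 0.001  0.002 -0.002] rows 1 world axes: tool y [0.99 0.16 0.  ] z [ 0.16 -0.99  0.  ] q [ 0.44  0.87  0.09  1.53 -0.1   0.75 -0.84]
[318.27054338 284.19138436]
```

View pics/w11.png

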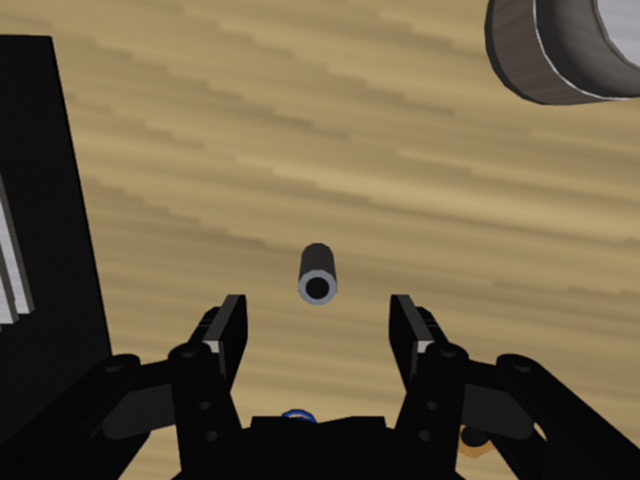

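```bash
python3 -m handwheel '0.4 15 -2 0 0 0 0;0.4 15 -1 0 0 0 0;0.4 15 -1 0 0 0 0;0.4 8 -1 0 0 0 0;0.4 0 0 0 0 0 0;0.4 0 0 0 0 0 0'
python3 - <<'E'
from h import *
go([591.8,-347,15],1.729)
E
```

```text
clock: 18.75
eef_pos: [587.6, -347.3, 18.9]
tool_rot: [0.964, 1.57, -0.448]
force: [-0.6, 0.4, 0.5]
width: 59.5
clock 18.75 eef [ 587.6 -347.3   18.9] w 59.5 F [-0.6  0.4  0.5]
shift [3.9 4.2 0.4] dist 5.7 rows 1 rot [ 0.001  0.001 -0.001] rows 1 world axes: tool y [0.99 0.16 0.  ] z [ 0.16 -0.99  0.  ] q [ 0.45  0.94  0.08  1.56 -0.1   0.65 -0.83]
```

```bash
python3 -m handwheel '0.4 2 4 0 0 0 0;0.4 0 0 0 0 0 0;-1 0 0 0 0 0 0;-1 0 0 0 0 0 0;-1 0 0 0 0 0 0;-1 0 0 0 0 0 0;-1 0 0 0 0 0 0'
python3 - <<'E'
from h import *
go([591.8,-347,15],1.729)
p=camera_params('wrist');cv2.imwrite('pics/w12.png',get_image('wrist'));print(proj(p,[593,-347,46]))
E
```

```text
clock: 19.45
eef_pos: [593.7, -347.2, 19.1]
tool_rot: [0.944, 1.566, -0.467]
force: [-0.5, 0.4, -2.2]
width: 18.9
clock 19.45 eef [ 593.7 -347.2   19.1] w 18.9 F [-0.5  0.4 -2.2]
shift [ 4.1 -1.9 -0.5] dist 4.5 rows 1 rot [ 0.001  0.003 -0.004] rows 1 world axes: tool y [0.99 0.16 0.  ] z [ 0.16 -0.99  0.  ] q [ 0.45  0.95  0.08  1.54 -0.1   0.65 -0.84]
[316.88749904 353.00351394]
```

View pics/w12.png

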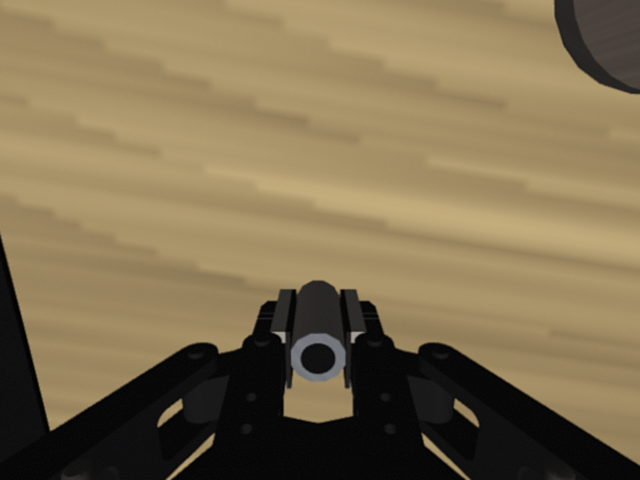

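```bash
python3 -m handwheel '-1 -30 0 0 0 0 0;-1 -45 0 0 0 0 0;-1 -45 0 0 0 0 0;-1 -30 0 0 0 0 0;-1 0 0 0 0 0 0;-1 0 0 0 0 0 0'
python3 - <<'E'
from h import *
go([554.5,-26.5,170],1.729)
p=camera_params('wrist');s=ctrl.read_state();R=toolR();cv2.imwrite('pics/w13.png',get_image('wrist'))
X=onplane(p,(318,357),s['eef_pos'][2]-19.1+46);print(R.T@(X-s['eef_pos']))
E
```

```text
clock: 20.1
eef_pos: [591.2, -346.1, 171.7]
tool_rot: [-2.467, 1.57, 2.405]
force: [0.0, 0.2, -1.5]
width: 18.6
clock 20.1 eef [ 591.2 -346.1  171.7] w 18.6 F [ 0.   0.2 -1.5]
shift [   1.9   14.4 -321.4] dist 321.7 rows 7 rot [ 0.001 -0.001  0.   ] rows 1 world axes: tool y [ 0.99  0.16 -0.  ] z [ 0.16 -0.99 -0.  ] q [ 0.43  0.75  0.1   1.48 -0.09  0.92 -0.85]
[-26.89907589  -2.1082079    0.12173315]
```

View pics/w13.png

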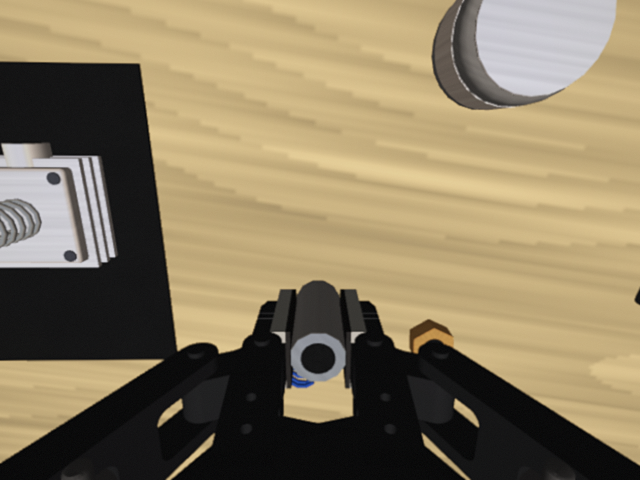

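```bash
python3 -m handwheel '-1 0 2 -46 0 0 0;-1 0 2 -46 0 0 0;-1 0 2 -46 0 0 0;-1 0 2 -46 0 0 0;-1 0 2 -46 0 0 0;-1 0 2 -46 0 0 0;-1 0 4 -30 0 0 0;-1 0 0 0 0 0 0;-1 0 0 0 0 0 0'
python3 - <<'E'
from h import *
go([556,-26.5,120],1.729)
E
```

```text
clock: 21.05
eef_pos: [548.1, -30.8, 155.4]
tool_rot: [-1.782, 1.545, 3.087]
force: [-0.0, -1.3, -0.7]
width: 18.4
clock 21.05 eef [548.1 -30.8 155.4] w 18.4 F [-0.  -1.3 -0.7]
shift [35.2  9.3 -2.9] dist 36.5 rows 1 rot [-0.002 -0.005  0.026] rows 1 world axes: tool y [ 0.99  0.16 -0.03] z [ 0.16 -0.99 -0.01] q [-0.08  0.61  0.13  1.86 -0.11  0.7  -1.3 ]
```

```bash
python3 -m handwheel '-1 10 9 -3 0 -0.005 0.026;-1 15 0 0 0 0 0;-1 15 0 0 0 0 0;-1 0 0 0 0 0 0;-1 0 0 0 0 0 0'
python3 - <<'E'
from h import *
go([556,-26.5,69],1.729)
p=camera_params('wrist');cv2.imwrite('pics/w14.png',get_image('wrist'));cv2.imwrite('pics/top2.png',get_image('top'));print(proj(p,[554,-26.5,49]))
E
```

```text
clock: 21.55
eef_pos: [554.9, -33.4, 110.6]
tool_rot: [-1.058, 1.565, -2.481]
force: [0.8, -1.1, 0.1]
width: 18.1
clock 21.55 eef [554.9 -33.4 110.6] w 18.1 F [ 0.8 -1.1  0.1]
shift [41.5  2.3 -6.8] dist 42.1 rows 1 rot [-0.01   0.003  0.005] rows 1 world axes: tool y [ 0.99  0.15 -0.  ] z [ 0.15 -0.99  0.  ] q [-0.07  0.68  0.11  1.9  -0.12  0.58 -1.3 ]
[305.40052542 261.08985657]
```

View pics/w14.png

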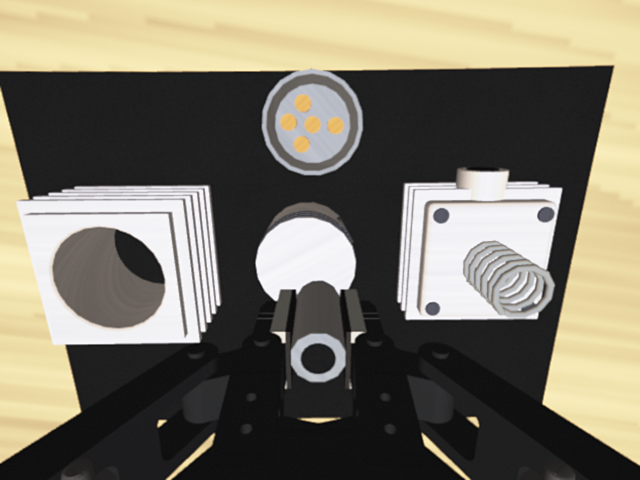

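```bash
python3 -m handwheel '-1 8 1 -7 -0.01 0 0;-1 10 0 0 0 0 0;-1 10 0 0 0 0 0;-1 0 0 0 0 0 0;-1 0 0 0 0 0 0'
python3 - <<'E'
from h import *
go([555,-26.5,69],1.729)
E
```

```text
clock: 22.15
eef_pos: [555.9, -25.5, 81.7]
tool_rot: [-0.526, 1.568, -1.937]
force: [0.2, -0.7, -0.2]
width: 18.7
clock 22.15 eef [555.9 -25.5  81.7] w 18.7 F [ 0.2 -0.7 -0.2]
shift [12.7 -1.   0.8] dist 12.8 rows 1 rot [0.001 0.003 0.002] rows 1 world axes: tool y [ 0.99  0.16 -0.  ] z [ 0.16 -0.99  0.  ] q [-0.07  0.72  0.1   1.91 -0.13  0.51 -1.29]
```

```bash
python3 -m handwheel '-1 5 -1 1 0 0.003 0.002;-1 5 -0.5 0 0 0 0;-1 1 0 0 0 0 0;-1 0 0 0 0 0 0'; python3 -m handwheel '-1 2 0 0 0 0 0;-1 0 0 0 0 0 0'
python3 - <<'E'
from h import *
go([555,-26.5,68],1.729)
E
```

```text
clock: 22.55
eef_pos: [554.6, -27.1, 70.0]
tool_rot: [1.843, 1.57, 0.431]
force: [-0.3, 0.6, -0.2]
width: 18.5
clock: 22.75
eef_pos: [554.8, -27.2, 68.0]
tool_rot: [1.717, 1.569, 0.305]
force: [-0.0, -0.8, -0.2]
width: 18.8
clock 22.75 eef [554.8 -27.2  68. ] w 18.8 F [-0.  -0.8 -0.2]
shift [ 0.   0.3 -0.6] dist 0.7 rows 1 rot [ 0.001 -0.    -0.001] rows 1 world axes: tool y [0.99 0.16 0.  ] z [ 0.16 -0.99 -0.  ] q [-0.06  0.74  0.09  1.92 -0.14  0.48 -1.28]
```

```bash
python3 -m handwheel '-1 1.5 0 0 0 0 0'; python3 -m handwheel '-1 1 0 0 0 0 0;-1 1 0 0 0 0 0'
```

```text
clock: 22.85
eef_pos: [555.1, -27.2, 67.5]
tool_rot: [1.666, 1.569, 0.254]
force: [-4.2, 0.0, 21.8]
width: 18.5
clock: 23.05
eef_pos: [555.1, -27.2, 67.6]
tool_rot: [1.74, 1.568, 0.328]
force: [-2.3, 0.5, 7.2]
width: 18.5
```

```bash
python3 -m handwheel '0.1 0 0 0 0 0 0;0.1 0 0 0 0 0 0;0.1 0 0 0 0 0 0;0.1 0 0 0 0 0 0;0.1 0 0 0 0 0 0'; python3 -m handwheel '0.1 -20 0 0 0 0 0;0.1 -40 0 0 0 0 0;0.1 -45 0 0 0 0 0;0.1 0 -25 0 0 0 0;0.1 0 -10 0 0 0 0;0.1 0 0 0 0 0 0'
python3 - <<'E'
from h import *
go([580,333,170],.3)
p=camera_params('wrist');cv2.imwrite('pics/w15.png',get_image('wrist'));print(proj(p,[553,-27,49]))
cv2.imwrite('pics/side2.png',get_image('side'))
E
```

```text
clock: 23.55
eef_pos: [555.8, -27.1, 68.0]
tool_rot: [1.599, 1.566, 0.187]
force: [-0.3, 0.0, 0.0]
width: 47.0
clock: 24.15
eef_pos: [520.1, -32.7, 175.4]
tool_rot: [1.744, 1.568, 0.333]
force: [0.3, -0.3, -0.4]
width: 46.8
clock 24.15 eef [520.1 -32.7 175.4] w 46.8 F [ 0.3 -0.3 -0.4]
shift [   5.9  117.2 -351.5] dist 370.6 rows 8 rot [ 1.43  -0.002 -0.002] rows 10 world axes: tool y [0.99 0.16 0.  ] z [ 0.16 -0.99 -0.  ] q [-0.08  0.54  0.13  1.95 -0.11  0.66 -1.29]
[317.43484754 187.27464879]
```

View pics/w15.png

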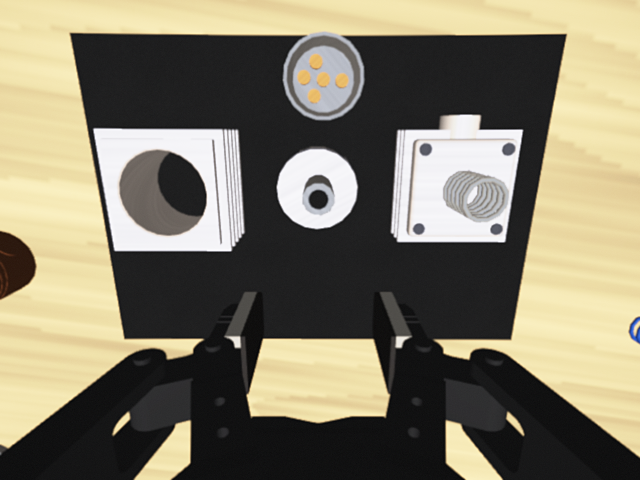

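View pics/side2.png

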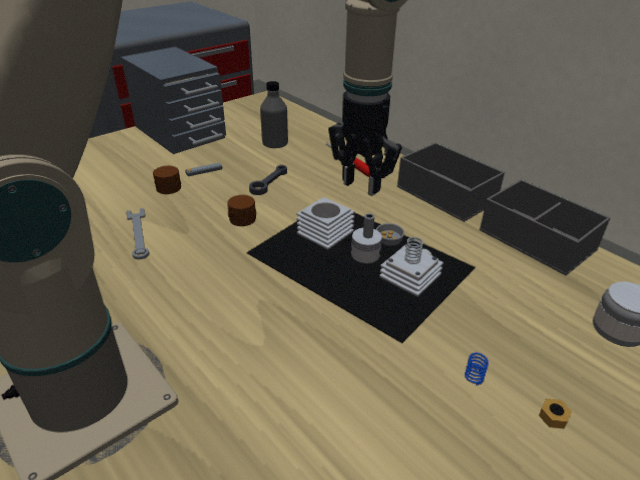

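```bash
python3 -m handwheel '0.1 0 10 -45 0 0 0;0.1 0 10 -45 0 0 0;0.1 0 10 -45 0 0 0;0.1 0 10 -45 0 0 0;0.1 0 10 -45 0 0 0;0.1 0 10 -45 0 0 0;0.1 0 10 -45 0 0 0;0.1 0 10 -30 -0.1 0 0;0.1 0 0 0 -0.1 0 0;0.1 0 0 0 0 0 0'
python3 - <<'E'
from h import *
go([547,320.5,170],1.926)
E
```

```text
clock: 25.25
eef_pos: [551.6, 338.2, 161.7]
tool_rot: [-1.4, 1.566, -2.607]
force: [1.7, -0.3, 0.4]
width: 47.0
clock 25.25 eef [551.6 338.2 161.7] w 47.0 F [ 1.7 -0.3  0.4]
shift [ -8.2 -10.6  14.9] dist 20.1 rows 1 rot [0.008 0.001 0.004] rows 1 world axes: tool y [ 0.93  0.36 -0.  ] z [ 0.36 -0.93  0.  ] q [-0.66  0.71  0.11  1.6  -0.09  0.84 -1.72]
```

```bash
python3 -m handwheel '0.1 0 -10 14 0 0 0;0.1 0 0 0 0 0 0;0.1 0 0 0 0 0 0'
python3 - <<'E'
from h import *
go([580.5,333,60],1.926)
p=camera_params('wrist');cv2.imwrite('pics/w16.png',get_image('wrist'))
for X in ([535,316,16],[632,352,16]):print(proj(p,X))
np.save('w16.npy',p,allow_pickle=True)
E
```

```text
clock: 25.55
eef_pos: [547.2, 321.9, 159.0]
tool_rot: [-1.493, 1.564, -2.706]
force: [0.5, -0.2, 0.1]
width: 47.1
clock 25.55 eef [547.2 321.9 159. ] w 47.1 F [ 0.5 -0.2  0.1]
shift [98.7 35.7  1.2] dist 105.0 rows 3 rot [0.002 0.001 0.007] rows 1 world axes: tool y [ 0.94  0.35 -0.01] z [ 0.35 -0.94  0.  ] q [-0.64  0.7   0.11  1.63 -0.1   0.82 -1.71]
[319.67306327 241.17597726]
[320.40936611 102.77288912]
```

View pics/w16.png

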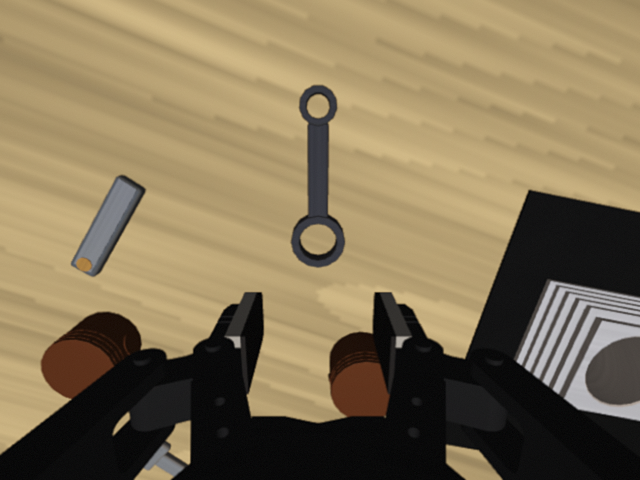

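```bash
python3 - <<'E'
from h import *
p=np.load('w16.npy',allow_pickle=True).item();T=camera_params('top')
for a,b in(((318,240.5),(207.6,231)),((318,105),(193.8,191.8))):
    print(tri(p,a,T,b),onplane(p,a,16),onplane(T,b,16))
E
python3 -m handwheel '0.1 20 36 0 0 0 0;0.1 25 0 0 0 0 0;0.1 25 0 0 0 0 0;0.1 20 0 0 0 0 0;0.1 0 0 0 0 0 0;0.1 0 0 0 0 0 0'
python3 - <<'E'
from h import *
go([580.5,333.5,11],1.926)
E
```

```text
(array([534.46826297, 316.92078499,  13.24639854]), np.float64(0.617367607330269)) [535.06027958 317.45246691  16.        ] [534.26309304 315.94124626  16.        ]
(array([630.78218637, 352.68763615,  13.89738455]), np.float64(1.5951013330111519)) [630.00854682 353.0882146   16.        ] [630.9501781  351.61907405  16.        ]
clock: 26.2
eef_pos: [584.9, 335.5, 66.9]
tool_rot: [-1.524, 1.569, -2.745]
force: [0.4, -0.4, 1.5]
width: 46.7
clock 26.2 eef [584.9 335.5  66.9] w 46.7 F [ 0.4 -0.4  1.5]
shift [55.9 -4.7  0.4] dist 56.1 rows 2 rot [-0.004  0.     0.002] rows 1 world axes: tool y [ 0.94  0.34 -0.  ] z [ 0.34 -0.94  0.  ] q [-0.61  0.87  0.09  1.57 -0.11  0.71 -1.69]
```

```bash
python3 -m handwheel '0.1 10 -5 0 0 0 0;0.1 15 0 0 0 0 0;0.1 15 0 0 0 0 0;0.1 5 0 0 0 0 0;0.1 0 0 0 0 0 0;0.1 0 0 0 0 0 0'
python3 - <<'E'
from h import *
go([579.4,333.5,11],1.926)
p=camera_params('wrist');cv2.imwrite('pics/w17.png',get_image('wrist'))
E
```

```text
clock: 26.8
eef_pos: [581.3, 334.8, 21.0]
tool_rot: [1.999, 1.568, 0.778]
force: [-1.9, 0.3, 0.4]
width: 47.2
clock 26.8 eef [581.3 334.8  21. ] w 47.2 F [-1.9  0.3  0.4]
shift [10.  -2.3  0.6] dist 10.3 rows 1 rot [-0.005 -0.001 -0.002] rows 1 world axes: tool y [0.94 0.34 0.  ] z [ 0.34 -0.94 -0.  ] q [-0.61  0.93  0.08  1.6  -0.12  0.62 -1.69]
```

View pics/w17.png

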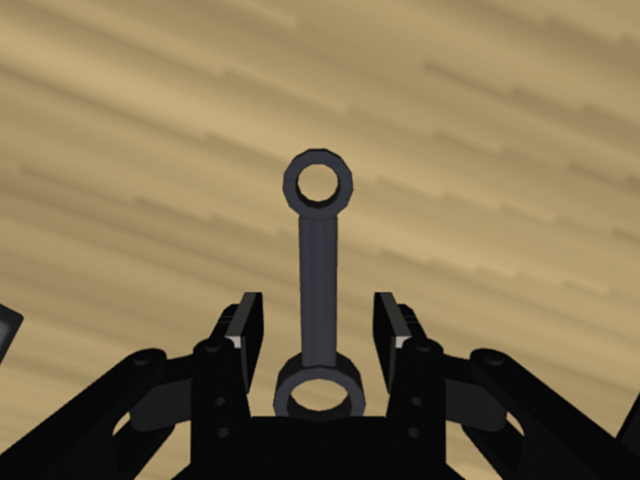

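```bash
python3 -m handwheel '0.1 5 -2 0 0 0 0;0.1 5 0 0 0 0 0;0.1 1 0 0 0 0 0;0.1 0 0 0 0 0 0'
python3 - <<'E'
from h import *
go([579.4,333.5,11],1.926)
E
```

```text
clock: 27.25
eef_pos: [580.1, 334.5, 10.4]
tool_rot: [1.878, 1.566, 0.657]
force: [-0.4, -0.8, 0.2]
width: 46.7
clock 27.25 eef [580.1 334.5  10.4] w 46.7 F [-0.4 -0.8  0.2]
shift [-0.7 -1.   0.7] dist 1.4 rows 1 rot [-0.005 -0.001 -0.004] rows 1 world axes: tool y [0.94 0.34 0.  ] z [ 0.34 -0.94 -0.  ] q [-0.61  0.94  0.08  1.6  -0.12  0.6  -1.69]
```

```bash
python3 -m handwheel '-1 -1 0 0 0 0 0;-1 0 0 0 0 0 0;-1 0 0 0 0 0 0;-1 0 0 0 0 0 0;-1 0 0 0 0 0 0;-1 0 0 0 0 0 0'
python3 -m handwheel '-1 -20 0 0 0 0 0;-1 -40 0 0 0 0 0;-1 -45 0 0 0 0 0;-1 0 0 0 0 0 0;-1 0 0 0 0 0 0'
python3 - <<'E'
from h import *
go([433.5,60,110],.158+np.pi)
p=camera_params('wrist');cv2.imwrite('pics/w18.png',get_image('wrist'))
E
```

```text
clock: 27.85
eef_pos: [580.4, 334.7, 11.8]
tool_rot: [1.854, 1.565, 0.633]
force: [0.2, -0.3, 0.2]
width: 14.2
clock: 28.35
eef_pos: [577.4, 333.0, 116.7]
tool_rot: [-1.624, 1.568, -2.845]
force: [0.2, -0.5, -3.4]
width: 14.1
clock 28.35 eef [577.4 333.  116.7] w 14.1 F [ 0.2 -0.5 -3.4]
shift [   7.2 -228.8  207.1] dist 308.7 rows 7 rot [-1.379 -0.002  0.002] rows 10 world axes: tool y [ 0.94  0.34 -0.  ] z [ 0.34 -0.94 -0.  ] q [-0.62  0.79  0.1   1.57 -0.1   0.79 -1.7 ]
```

View pics/w18.png

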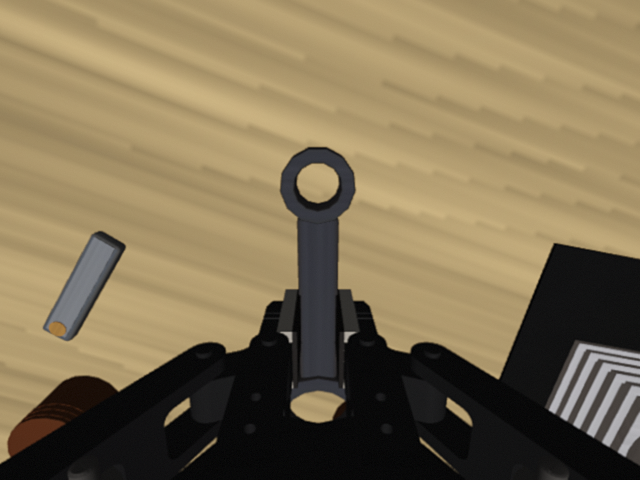

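```bash
python3 -m handwheel '-1 0 -33 30 0 0 0;-1 0 -33 30 0 0 0;-1 0 -33 30 0 0 0;-1 0 -33 30 0 0 0;-1 0 -33 30 0 0 0;-1 0 -33 30 0 0 0;-1 0 -20 20 0 0 0;-1 0 0 0 0 0 0'
python3 -m handwheel '-1 0 0 0 -0.14 0 0;-1 0 0 0 -0.14 0 0;-1 0 0 0 -0.14 0 0;-1 0 0 0 -0.14 0 0;-1 0 0 0 -0.14 0 0;-1 0 0 0 -0.14 0 0;-1 0 0 0 -0.14 0 0;-1 0 0 0 -0.14 0 0;-1 0 0 0 -0.14 0 0;-1 0 0 0 0 0 0'
python3 - <<'E'
from h import *
go([433.5,60,110],.158+np.pi)
E
```

```text
clock: 29.2
eef_pos: [429.5, 62.0, 106.6]
tool_rot: [-1.76, 1.553, -2.977]
force: [-0.8, 0.6, -2.5]
width: 14.2
clock: 30.2
eef_pos: [427.4, 66.1, 98.4]
tool_rot: [3.043, 1.541, 3.138]
force: [0.1, -0.6, -2.4]
width: 14.3
clock 30.2 eef [427.4  66.1  98.4] w 14.3 F [ 0.1 -0.6 -2.4]
shift [-11.7  -6.6   5.2] dist 14.4 rows 1 rot [-0.063 -0.03  -0.004] rows 1 world axes: tool y [-0.09  1.    0.  ] z [ 1.    0.09 -0.03] q [-0.    0.61 -0.31  2.2   0.41  0.42 -0.54]
```

```bash
python3 -m handwheel '-1 0 -5 5 -0.063 -0.03 0;-1 0 0 0 0 0 0;-1 0 0 0 0 0 0'
python3 - <<'E'
from h import *
go([433.5,61.5,60],.158+np.pi)
p=camera_params('wrist');s=ctrl.read_state();R=toolR();cv2.imwrite('pics/w19.png',get_image('wrist'))
X=onplane(p,(318,183.5),s['eef_pos'][2]-11.8+16);print('small end rel',R.T@(X-s['eef_pos']))
cv2.imwrite('pics/top3.png',get_image('top'))
E
```

```text
clock: 30.5
eef_pos: [432.6, 62.8, 96.7]
tool_rot: [1.91, 1.565, 2.061]
force: [0.4, -0.3, -1.8]
width: 13.9
clock 30.5 eef [432.6  62.8  96.7] w 13.9 F [ 0.4 -0.3 -1.8]
shift [36.7 -1.6  0.8] dist 36.7 rows 1 rot [-0.008 -0.002 -0.006] rows 1 world axes: tool y [-0.15  0.99  0.01] z [ 0.99  0.15 -0.  ] q [ 0.    0.61 -0.3   2.21  0.45  0.38 -0.52]
small end rel [-3.87988422 55.91309578 -1.69225666]
```

View pics/w19.png

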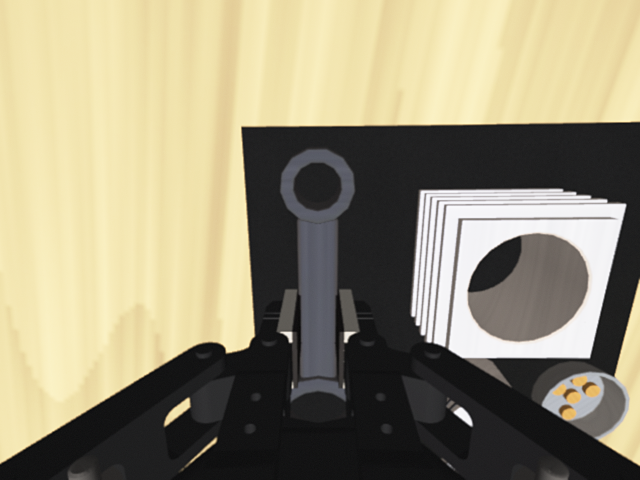

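View pics/top3.png

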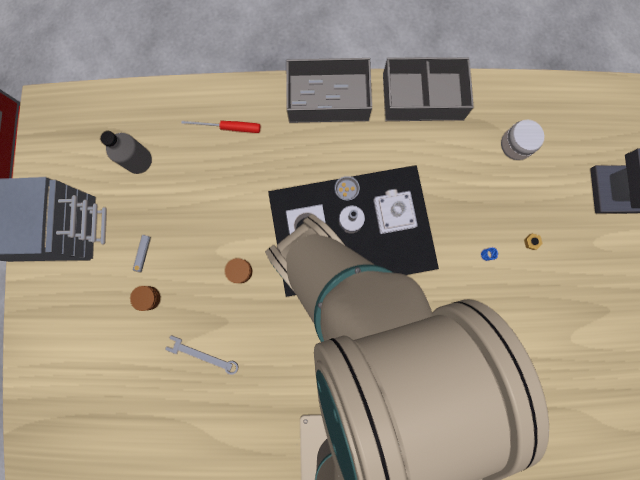

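```bash
python3 -m handwheel '-1 20 -2 1 -0.008 0 -0.006;-1 20 0 0 0 0 0;-1 20 0 0 0 0 0;-1 10 0 0 0 0 0;-1 0 0 0 0 0 0;-1 0 0 0 0 0 0'
python3 - <<'E'
from h import *
go([433.4,60,16],.158+np.pi)
E
```

```text
clock: 31.2
eef_pos: [435.6, 62.4, 25.0]
tool_rot: [-1.86, 1.569, -1.707]
force: [-0.2, 1.5, -2.4]
width: 13.9
clock 31.2 eef [435.6  62.4  25. ] w 13.9 F [-0.2  1.5 -2.4]
shift [ 9.  -2.  -2.5] dist 9.6 rows 1 rot [-0.005 -0.001  0.002] rows 1 world axes: tool y [-0.15  0.99 -0.  ] z [ 0.99  0.15 -0.  ] q [-0.04  0.76 -0.24  2.23  0.81  0.23 -0.86]
```

```bash
python3 -m handwheel '-1 4 -2 -2 0 0 0;-1 4 0 0 0 0 0;-1 1 0 0 0 0 0;-1 0 0 0 0 0 0'; python3 -m handwheel '-1 1 0 0 0 0 0;-1 0.5 0 0 0 0 0'
python3 - <<'E'
from h import *
go([433.4,60,15],.158+np.pi)
E
```

```text
clock: 31.6
eef_pos: [435.9, 60.6, 18.2]
tool_rot: [-0.551, 1.566, -0.401]
force: [-0.8, -0.4, -3.3]
width: 13.9
clock: 31.8
eef_pos: [436.5, 60.7, 17.5]
tool_rot: [-0.445, 1.565, -0.295]
force: [0.8, -0.5, -3.5]
width: 13.9
clock 31.8 eef [436.5  60.7  17.5] w 13.9 F [ 0.8 -0.5 -3.5]
shift [ 2.5 -0.2 -3.2] dist 4.1 rows 1 rot [-0.008  0.006  0.003] rows 1 world axes: tool y [-0.15  0.99 -0.  ] z [0.99 0.15 0.01] q [-0.02  0.78 -0.27  2.24  0.96  0.23 -1.01]
```

```bash
python3 -m handwheel '-1 -6 0 0 0 0 0;-1 0 0 8 0 0 0;-1 0 0 6 0 0 0;-1 0 0 0 0 0 0'
python3 - <<'E'
from h import *
go([450.5,63,16],.158+np.pi)
print(ctrl.read_state()['qpos'])
E
```

```text
clock: 32.2
eef_pos: [452.2, 63.2, 24.7]
tool_rot: [-0.352, 1.563, -0.202]
force: [0.4, 0.1, -2.5]
width: 14.4
clock 32.2 eef [452.2  63.2  24.7] w 14.4 F [ 0.4  0.1 -2.5]
shift [ 8.7  0.  -1.8] dist 8.9 rows 1 rot [-0.008  0.007  0.003] rows 1 world axes: tool y [-0.15  0.99 -0.  ] z [0.99 0.15 0.01] q [ 0.03  0.78 -0.34  2.2   0.91  0.31 -0.96]
[ 0.03049168  0.77784539 -0.34331568  2.19574485  0.91383495  0.30678458
 -0.95803306]
```

```bash
python3 -m handwheel '-1 4 0 -2 -0.008 0.007 0.003;-1 3 0 -1 0 0 0;-1 2 0 0 0 0 0;-1 0 0 0 0 0 0'; python3 -m handwheel '-1 1 0 0 0 0 0;-1 0.5 0 0 0 0 0'
python3 - <<'E'
from h import *
go([450.5,63,15],.158+np.pi)
E
```

```text
clock: 32.6
eef_pos: [449.1, 62.4, 14.7]
tool_rot: [2.378, 1.57, 2.536]
force: [0.8, -0.4, 2.5]
width: 14.2
clock: 32.8
eef_pos: [449.2, 62.4, 14.7]
tool_rot: [-0.889, 1.57, -0.73]
force: [-0.5, -1.3, 1.9]
width: 13.9
clock 32.8 eef [449.2  62.4  14.7] w 13.9 F [-0.5 -1.3  1.9]
shift [-0.3  0.4  1.4] dist 1.5 rows 1 rot [0.    0.001 0.001] rows 1 world axes: tool y [-0.16  0.99 -0.  ] z [0.99 0.16 0.  ] q [ 0.02  0.8  -0.33  2.2   0.95  0.29 -0.98]
```

```bash
python3 -m handwheel '-0.2 0 0 0 0 0 0;-0.2 0 0 0 0 0 0;-0.2 0 0 0 0 0 0;-0.2 0 0 0 0 0 0'; python3 -m handwheel '-0.2 -20 0 0 0 0 0;-0.2 -40 0 0 0 0 0;-0.2 -45 0 0 0 0 0;-0.2 -30 0 0 0 0 0;-0.2 0 0 0 0 0 0'
python3 - <<'E'
from h import *
go([440,330,200],.158+np.pi)
E
```

```text
clock: 33.2
eef_pos: [443.9, 61.0, 14.5]
tool_rot: [-2.711, 1.562, -2.552]
force: [1.4, -0.3, -0.3]
width: 34.3
clock: 33.7
eef_pos: [446.6, 63.4, 153.7]
tool_rot: [-2.884, 1.563, -2.723]
force: [0.5, -0.1, -0.0]
width: 34.3
clock 33.7 eef [446.6  63.4 153.7] w 34.3 F [ 0.5 -0.1 -0. ]
shift [-47.1 264.1  36. ] dist 270.7 rows 6 rot [ 0.004 -0.007  0.002] rows 1 world axes: tool y [-0.16  0.99 -0.  ] z [ 0.99  0.16 -0.01] q [ 0.28  0.58 -0.7   2.12  0.61  0.66 -0.68]
```

```bash
python3 -m handwheel '-0.2 -7 45 0 0 0 0;-0.2 -7 45 0 0 0 0;-0.2 -7 45 0 0 0 0;-0.2 -7 45 0 0 0 0;-0.2 -7 45 0 0 0 0;-0.2 -7 45 0 0 0 0;-0.2 0 0 0 0 0 0;-0.2 0 0 0 0 0 0'
python3 - <<'E'
from h import *
t=get_image('top');s=get_image('side');cv2.imwrite('pics/top4.png',t);cv2.imwrite('pics/side4.png',s)
crop(t,260,160,450,300,4,'t4.png');crop(s,240,180,480,340,3,'s4.png')
E
```

```text
clock: 34.5
eef_pos: [406.1, 337.9, 191.0]
tool_rot: [-2.72, 1.564, -2.57]
force: [0.4, -0.8, -1.5]
width: 34.3
```

View pics/t4.png

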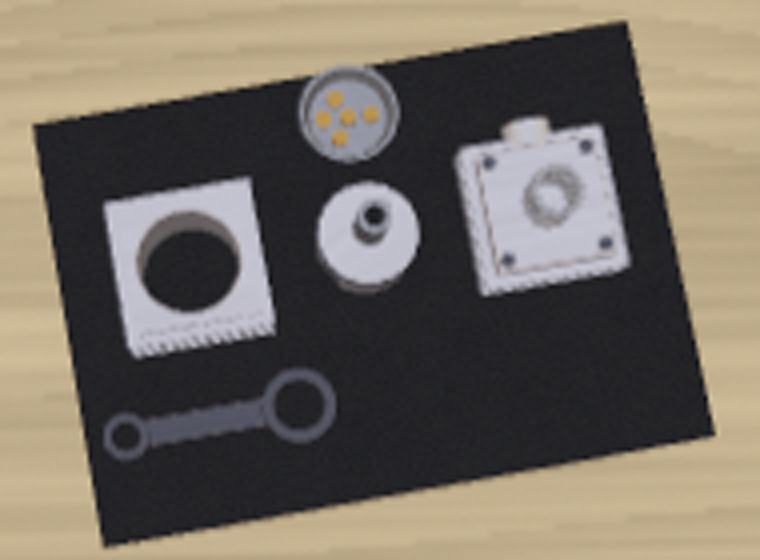

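View pics/s4.png

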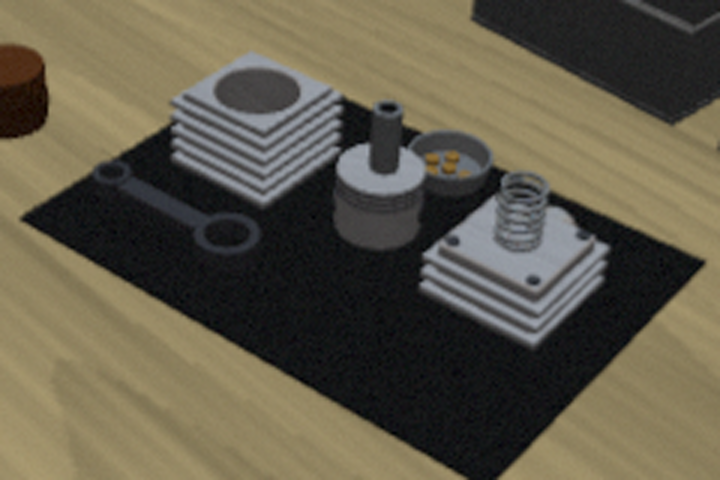

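Run:
```python
from h import *
T=camera_params('top');S=camera_params('side')
c=lambda u,x0,y0,f:np.array([x0+(u[0]+.5)/f-.5,y0+(u[1]+.5)/f-.5])
t3=lambda u:c(u,260,160,4);s3=lambda u:c(u,240,180,3)
y=.158;O=np.array([533.5,-30.4]);A=np.array([[np.cos(y),np.sin(y)],[-np.sin(y),np.cos(y)]])
M=lambda X:(A@(X[:2]-O)).round(1)
P={}
for n,a,b,h in[('barrel',(188,261),(257,91),65),('head',(547.25,202.5),(518.25,238.75),45),('small',(127,437),(112,172),19),('big',(299,405),(227,232),19),('crown',(368,233),(379,170),49),('pintop',(376,215),(388,109),95),('sprtop',(556,193),(525,188),87)]:
    X,e=tri(T,t3(a),S,s3(b));P[n]=onplane(T,t3(a),h)
    print(n,'tri mat',M(X),X[2].round(1),e.round(1),'top',M(P[n]),'side',M(onplane(S,s3(b),h)))
b,s=P['big'],P['small'];o=s+(b-s)*55/103;d=A@(b-s)[:2]
print('rod origin',M(o),'rel barrel',M(o)-M(P['barrel']),'len',np.hypot(*d),'ang to y',np.arctan2(d[0],abs(d[1])))
```

```text
barrel tri mat [ 20.6 105.2] 63.4 1.3 top [ 19.9 105.6] side [ 19.3 103.2]
head tri mat [  20.7 -105.5] 44.5 1.3 top [  20.2 -104.9] side [  20.7 -106.2]
small tri mat [-68.1 158.6] 18.4 2.0 top [-68.9 159.3] side [-68.  157.3]
big tri mat [-67.5  56.3] 18.8 1.8 top [-68.1  57. ] side [-67.   55.5]
crown tri mat [20.8  0.8] 46.6 0.5 top [20.3  1.2] side [18.2 -1.2]
pintop tri mat [22.4 -1.2] 94.3 0.7 top [22.1 -0.8] side [21.9 -2. ]
sprtop tri mat [  19.6 -104.6] 83.4 3.2 top [  18.  -102.6] side [  16.6 -107.8]
rod origin [-68.5 104.6] rel barrel [-88.4  -1. ] len 102.28645023454553 ang to y 0.007367789972351369
```

All places are within tolerance and the arm is clear of everything, so I hand in.

Run:
```python
from h import *
print(ctrl.finish_job())
```

```text
the job is handed in; nothing more can be done
None
```

The layout is done and I handed the job in at about 34.6 s of the 106 s allowed. The piston is midway between barrel and head with the pin on its crown. The rod lies in front of the barrel and the spring stands on the head.

My last check was made from the top and side cameras with the arm moved clear, and everything was within tolerance:

| Part | Measured | Limit |
|---|---|---|
| Piston, mat frame | about x 20, y 1 mm | x 5–35, y ±14 mm |
| Pin, off the crown centre | about 2–3 mm | 12 mm |
| Rod, before the barrel's centre | 88 mm | 62–130 mm |
| Rod, sideways from the barrel | 1 mm | 15 mm |
| Rod, angle to the mat's front edge | 0.01 rad | 0.2 rad |
| Spring, off the head's centre | about 2–5 mm | 13 mm |

The dish of nuts looked unmoved. The brown pistons and the blue spring were left where they stood.

- **Rod placed farther from the robot than planned:** at 105 mm before the barrel, joint 6 came down to its 0.23 rad limit, so I placed it at 88 mm. The state showed 0.23 rad to two decimals, and I saw no sign of a fault.
- **Camera disagreements:** wrist and fixed cameras disagreed by about 4 mm on the head's centre, so I aimed the spring between them. In the last check the top and side views differed by about 5 mm across the head on the spring's top, because its ring edges are blurred at that size.

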